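# Square up a wafer carrier plate in the corner of a measuring stage

### The arm

A 6-joint arm with a two-finger parallel gripper is mounted at the origin on the work surface. World frame = base frame: x ahead of the robot, y to its left, z up, the work surface at z = 0. Lengths are in mm, angles in rad, forces in N, time in s.
With the tool pointing down it reaches from about 325 to 900 mm from the base axis. Payload 6.1 kg.
Tool frame: the origin (TCP) lies at the very end of the fingers, on their centre line; the grasp point (between the pads) lies 19 mm behind it; y points along the fingers, z is the direction in which the jaws open and shut, and the axes are right-handed (so a half turn about y gives the same grasp; the last joint's range is limited). The gripper opens to 85 mm and grips with 20 to 120 N. Pads are 22 mm wide; open, the fingers measure 114 mm over their backs; the gripper's body (76 mm by 85 mm) begins 54 mm behind the grasp point. The pads swing forward as they close: fully open they stand 13 mm farther back than shut.
Start: joints at [0.976, 0.22, 1.526, -0, 1.395, -0.126], TCP at [282.382, 557.563, 231.3] pointing down, gripper open.
Joint ranges: [-2.98, 2.98], [-0.91, 2.08], [0.09, 2.57], [-1.24, 4.39], [0.2, 2.65], [-2.68, 2.68]. Speed limits (rad/s): [2.57, 2.57, 3.01, 3.14, 3.14, 3.14].

### API

Orientations are given as [roll, pitch, yaw] about the fixed x, y, z axes, in that order (R = Rz(yaw) Ry(pitch) Rx(roll)).
In Python, from workcell import * gives the robot as it stands. The module is installed in compiled form; this text tells all that it offers.
- The arm moves only by the tool drive_tool, never from a script. Its argument "steps" is a list of rows, each a list of 2 entries, a list of its own where there are three numbers: the shift along the world's x, y, z in m, then the turn, a rotation vector about the world's x, y, z in degrees. A call has 1 to 8 rows; each row is the pose to reach, as a shift and turn from the pose commanded when the call began; what a row does not reach only later rows make up. A row lasts 1/8 s, in which the tool goes at most 62.5 mm and 10.7 degrees, less where a joint would pass 70% of its speed; a pose out of reach is approached as far as the arm can. A call with a gripper value outside its range is refused whole. "hand" is the opening, from -1 (shut) to 1 (fully open), so that 0 is half open, set as the call begins (left out, the last holds). The fingers move at their own pace and stop on an object; "newtons" is the grip in N (left out, the last holds). Time passes only in rows, so rows that repeat a pose let the fingers close. It gives the time, the measured TCP pose, the force and the opening at its end, in the units of the state.
- get_obs(): the state, without advancing time (a new reading comes with each control period).
- read_camera(name): name is "scene" or "top"; returns a dict with "image" (384x512x3 uint8, red, green, blue), "depth" (384x512 float32, mm along the optical axis (not along the pixel's ray), 0 where there is no reading), "fx", "fy", "cx", "cy" (pixels), "rvec" (rotation vector, rad) and "tvec" (3), from world to camera coordinates, as OpenCV has them. Camera axes: x right, y down, z forward; pixel columns grow to the right and rows downward; lengths in mm; the calibration is good to about 2 mm. A picture is of the moment at which its call begins.
- finish_job(): hands the job in, once; it reports no verdict.
The state is a dict: "t": time; "joint_pos": joint angles; "qd": joint speeds; "joint_efforts": joint torques, N m; "eef_pos": TCP position; "orientation": TCP orientation; "wrist_force": force on the tool from outside, world axes, zero at the start; "torque": the same for the moment, N m; "gripper_width": opening from 0.0 (shut) to 1.0 (fully open).
Only numpy, scipy, OpenCV 4.12 (cv2) and the standard library are available. Lean on these libraries where they do the work, as an engineer would, in place of code of your own. Each camera call takes 0.05 s, during which the arm holds its last target.

### The job

Take the square-handled pusher from the tool stand and, with its plastic tip against the edges of the glass plate, nudge the plate on the measuring stage first flush against the long rail and then along that rail until it also touches the end stop, pressing it gently but firmly home for a moment each time. Then put the pusher back upright in the stand, seated down to its shoulder. The glass chips and the wafer scratches easily: keep the pushes light, never touch the wafer or let the gripper touch the plate, and leave everything else on the bench alone.

Things in the scene. Friction and masses are not known exactly. Their poses are not given: they have to be found in the camera images.
- plate_center (a point): Centre (half-way up) of the loose glass plate, 115 x 115 x 6.4 mm, lying flat on the stage's platen; x and y axes parallel to its edges, z up. It starts some 3 to 55 mm short of either stop, up to 0.2 rad askew. Seated, its +x edge lies along the long rail and its +y edge touches the end stop; where exactly that is shows only by sight or feel.
- plate: The same glass plate; origin at the centre of its underside. About 0.2 kg (varies). Sliding it takes about 0.5 to 1 N. Pressing it home with some 5 or 6 N is right (2 N must reach the rail or stop); its edge chips above 12 N. The tip and the stops are slippery (friction about 0.15), the platen less so (about 0.35).
- wafer: Thin grey round wafer with a grid pattern, 100 mm across, 0.8 mm thick, bonded on the middle of the glass plate (its rim stays 7.5 mm inside the plate's edges). Must not be touched. Origin: centre of its underside, on top of the plate.
- platen (a point): Centre of the top surface, 52 mm above the table, of the black 230 x 230 mm platen of the measuring stage, which is fixed to the table; axes parallel to the platen's edges, z up. Two bright steel stops are clamped on the platen through slots and do not move: a long rail at its +x side and a short end stop at its +y side, at right angles. They are set anew for each job.
- stage: The same stage; origin on the table under the platen's centre, same axes. Long rail: 28 wide x 125 long x 8 mm high, three clamp screws, spans y = -45 to 80 mm; its inside face is at x = 71 to 85 mm, as set. End stop: 50 long x 28 wide x 8 mm high, two clamp screws, spans x = -5 to 45 mm; its inside face is at y = 71 to 85 mm, as set. Screw heads end 13 mm above the platen.
- pusher_grip (a point): Middle of the pusher's black square handle, 20 x 20 x 55 mm (x, y axes square to its flats, z up to the butt end). Its flat shoulder is 27.5 mm below; from there a shank 10 mm across goes 35 mm down to a white slippery plastic tip, so the tip's end is 62.5 mm below this point. It stands upright in an outer hole of the stand, its flats within 0.12 rad of the stand's sides.
- pusher: The pusher, the tool to use, 45 g; origin at the end of its tip, z towards the butt end.
- stand: White block, 150 (x) x 50 (y) x 55 mm high, fixed to the table, with three round holes 16 mm wide, 38 mm deep, at x = -48, 0, 48 mm, y = 0. Origin: centre of its underside. The pusher starts in one outer hole, a driver in the other, the middle one is empty. Any free hole will do for the return; the pusher is seated when its shoulder rests on the top, 55 mm up.
- driver: Bystander: small driver with a round grey handle, 23 mm across, 70 mm of it above the stand's top, in the other outer hole of the stand.
- bottle: Bystander: amber bottle with a white cap, 56 mm across, 130 mm high.
- tweezers: Bystander: steel tweezers lying on the table, 124 mm long.
- petri: Bystander: covered glass dish, 95 mm across, 17 mm high.
- wafer_case: Bystander: round white wafer case, 120 mm across, 20 mm high.
- loupe: Bystander: black eye loupe, 38 mm across, 42 mm high.
- blower: Bystander: black rubber dust blower standing nozzle up, 60 mm across, 100 mm high.
- spare_plate: Bystander: bare square glass plate on the table, 76 x 76 x 5 mm.
There are look-alikes about, which are no part of the job. Of the things that look like the stand, the middle-sized one is meant.

How it is judged (in metres and radians):
On the way, in this order (a step that is already met when the one before it is completed fails the run):
1. the pusher presses the plate flush against the long rail (rail force over 2 N, edges parallel within 0.025 rad) (contact force between plate and long_rail_c0 above 2 N and contact force between plate and pusher above 1 N and angle between the x axis of plate_center and the x axis of platen, either way round below 0.025 rad), for 0.1 s.
2. the pusher presses the plate against the end stop (stop force over 2 N) with its edge still within 4 mm of the long rail (contact force between plate and end_stop_c0 above 2 N and contact force between plate and pusher above 1 N and x of long_rail_c0 in the frame of plate_center below 0.0755 m), for 0.1 s.
At the end, for the whole second after the job is handed in: The plate lies flat and still, within 1.5 mm of touching the long rail and 1.5 mm of touching the end stop, parallel to them within 0.025 rad; the pusher stands upright (within 0.1 rad) in a hole of the stand, its shoulder within 3 mm of the stand's top, released and still (x of long_rail_c0 in the frame of plate_center between 0.069 and 0.073 m and y of end_stop_c0 in the frame of plate_center between 0.069 and 0.073 m and angle between the x axis of plate_center and the x axis of platen, either way round below 0.025 rad and z of plate_center in the frame of platen below 0.005 m and angle between plate_center's own z axis and vertical below 0.03 rad and linear speed of plate below 0.005 m/s and z of pusher_grip in the frame of stand between 0.079 and 0.0855 m and angle between pusher_grip's own z axis and vertical below 0.1 rad and x of pusher_grip in the frame of stand between -0.06 and 0.06 m and y of pusher_grip in the frame of stand between -0.015 and 0.015 m and linear speed of pusher below 0.01 m/s).
It fails at once if the pusher presses on the plate with more than 12 N (contact force between plate and pusher above 12 N).
It fails at once if the gripper touches the plate (contact force between plate and the fingers above 0.3 N or contact force between plate and the arm above 0.3 N).
It fails at once if anything touches the wafer (contact force between wafer and anything else above 0.3 N).
It fails at once if the plate is tipped up by more than 0.08 rad (angle between plate_center's own z axis and vertical above 0.08 rad).
It fails at once if a bystander is moved by more than 25 mm or knocked over (distance of any of driver, bottle, tweezers, petri, wafer_case, loupe, blower, spare_plate from where it was at the start of the episode above 0.025 m or angle between any of driver, bottle, tweezers, petri, wafer_case, loupe, blower, spare_plate's own z axis and vertical above 0.3 rad).
It also fails if it takes over 72 s, if anything falls off the work surface, if the arm or the gripper's body presses on something with over 40 N, if the wrist force passes 120 N, or if a joint passes its speed limit or range.

## Working session

There is one attempt and no reset: what is moved stays moved. The work goes in short steps, Python scripts to look and compute and a tool call to move; the robot and the scene stay as the last step left them, time stands still between calls to the robot, and variables do not carry over. Pictures are saved under pics/ and viewed, and the job is handed in when it is done.

Besides the shell and the picture viewer there is one more tool, called after ">>>" by a JSON object that holds its "fn" and its "kwargs". drive_tool: Moves the arm, as the interface text tells. Its arguments: {"type":"object","properties":{"steps":{"type":"array","items":{"type":"array"}},"hand":{"type":"number"},"newtons":{"type":"number"}},"required":["steps"]}

```bash
mkdir -p pics
cat > h.py <<'E'
from workcell import *
import numpy as np, cv2
def cam(n,save=None):
    c=read_camera(n)
    if save: cv2.imwrite('pics/'+save,c['image'][:,:,::-1])
    np.savez('/tmp/%s.npz'%n,**c)
    return c
def load(n): return dict(np.load('/tmp/%s.npz'%n))
def RT(c):
    R,_=cv2.Rodrigues(np.array(c['rvec'],float)); return R,np.array(c['tvec'],float).reshape(3)
def pz(c,u,v,z):  # pixel ray with plane z
    R,t=RT(c); d=R.T@np.array([(u-c['cx'])/c['fx'],(v-c['cy'])/c['fy'],1.]); o=-R.T@t
    return o+d*(z-o[2])/d[2]
def pd(c,u,v):
    R,t=RT(c); D=c['depth'][int(round(v)),int(round(u))]
    return R.T@(D*np.array([(u-c['cx'])/c['fx'],(v-c['cy'])/c['fy'],1.])-t)
def proj(c,p):
    R,t=RT(c); q=R@np.array(p,float)+t; return q[0]/q[2]*c['fx']+c['cx'],q[1]/q[2]*c['fy']+c['cy']
def crop(c,u0,v0,u1,v1,k,name):
    im=c['image'][v0:v1,u0:u1,::-1]; cv2.imwrite('pics/'+name,cv2.resize(im,None,fx=k,fy=k,interpolation=cv2.INTER_CUBIC))
E
python3 - <<'E'
from h import *
for n in('scene','top'):
    c=cam(n,n+'0.png'); R,t=RT(c); print(n,c['fx'],c['fy'],c['cx'],c['cy'],-R.T@t,R[2])
o=get_obs(); print({k:np.round(v,3) for k,v in o.items()})
E
```

```text
scene 384.8349737062207 384.8349737062207 247.70302169047537 189.17856632482307 [1208.6129057  -546.45606752  712.34656926] [-0.65250979  0.50397884 -0.56589426]
top 371.4118305208957 371.4118305208957 256.8762743891445 192.5852006086998 [ 404.1883095   -27.37460184 1349.05212114] [ 0.07395513  0.01540682 -0.99714255]
{'t': np.float64(0.1), 'joint_pos': array([ 0.976,  0.221,  1.528, -0.   ,  1.395, -0.126]), 'qd': array([ 0.001, -0.001, -0.002, -0.002, -0.001,  0.001]), 'joint_efforts': array([ 1.0000e-03, -4.9824e+01, -3.9055e+01, -0.0000e+00,  6.0000e-03,
       -0.0000e+00]), 'eef_pos': array([282.093, 557.082, 230.276]), 'orientation': array([-1.573,  0.   , -0.469]), 'wrist_force': array([ 0.175, -0.056,  0.215]), 'torque': array([-0.016,  0.01 , -0.086]), 'gripper_width': np.float64(1.002)}
```

View pics/scene0.png

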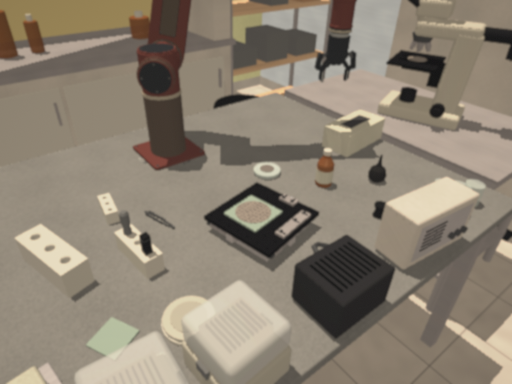

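View pics/top0.png

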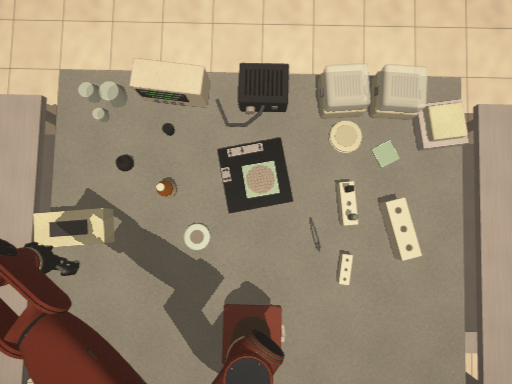

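Candidates for the stand in the top view are the large block at (403,228), the middle block at (347,203) and the small block at (345,268). The middle one holds two tools, a black one at about (348,187) and a grey one at about (352,217). I'll check these in close crops.

Run:
```python
from h import *
t=load('top'); s=load('scene')
crop(t,320,170,376,235,9,'c_stand_top.png'); crop(t,210,130,300,220,6,'c_stage_top.png')
crop(s,95,200,175,285,7,'c_stand_sc.png'); crop(s,195,175,330,260,5,'c_stage_sc.png')
```

```text
(no output)
```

View pics/c_stand_top.png

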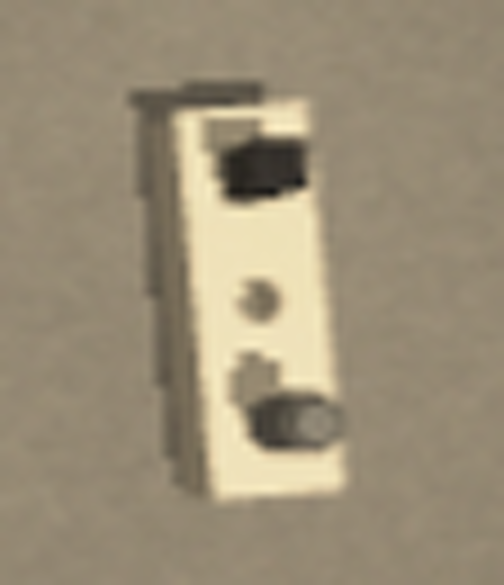

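View pics/c_stage_top.png

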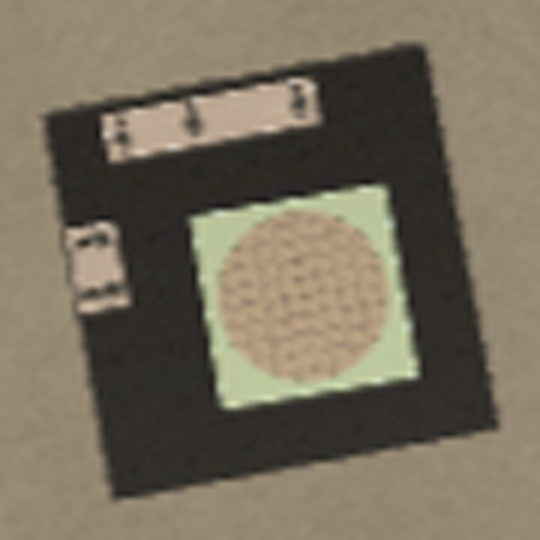

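View pics/c_stand_sc.png

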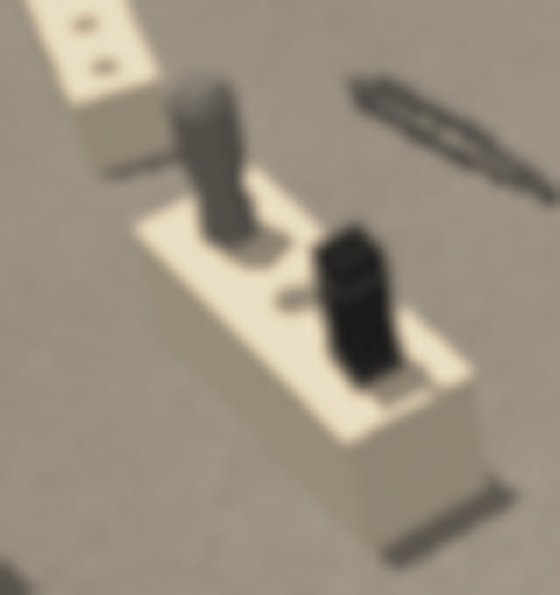

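View pics/c_stage_sc.png

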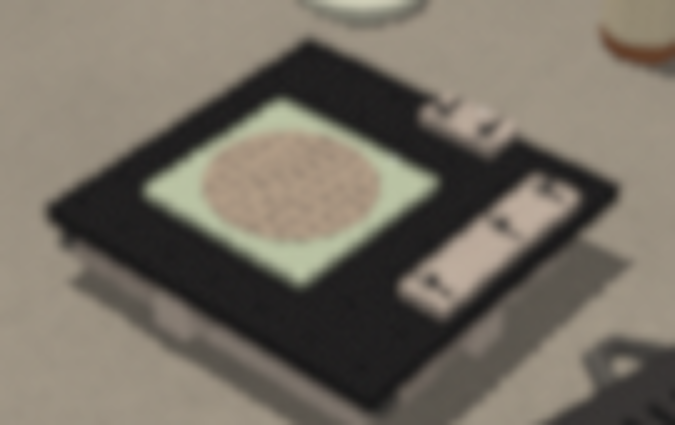

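Run:
```python
from h import *
t=load('top'); s=load('scene')
def P(c,pts,u0,v0,k,z): return np.array([pz(c,u0+(x+.5)/k-.5,v0+(y+.5)/k-.5,z)[:2] for x,y in pts])
def show(n,a):
    c=a.mean(0); print(n,'centre',c.round(1)); 
    for i in range(len(a)): d=a[(i+1)%len(a)]-a[i]; print('  ',a[i].round(1),'len',round(np.hypot(*d),1),'ang',round(np.arctan2(d[1],d[0]),3))
show('platen',P(t,[(45,115),(425,43),(497,428),(113,497)],210,130,6,52))
show('plate',P(t,[(190,216),(387,184),(419,378),(223,410)],210,130,6,58.4))
show('rail',P(t,[(100,118),(318,77),(322,118),(113,162)],210,130,6,60))
show('endstop',P(t,[(65,228),(117,222),(130,303),(80,313)],210,130,6,60))
show('stand',P(t,[(175,108),(310,98),(345,490),(215,500)],320,170,9,55))
show('mid hole',P(t,[(260,300)],320,170,9,55))
show('platen s',P(s,[(50,210),(310,40),(618,190),(378,405)],195,175,5,52))
show('plate s',P(s,[(143,187),(282,97),(439,182),(300,288)],195,175,5,58.4))
# pusher/driver points in depth clouds
R,tt=RT(s); v,u=np.mgrid[200:285,95:175]; D=s['depth'][200:285,95:175]
X=(np.stack([(u-s['cx'])/s['fx']*D,(v-s['cy'])/s['fy']*D,D],-1)-tt)@R
im=s['image'][200:285,95:175].astype(int).sum(-1)
m=(X[...,2]>62)&(D>0)
q=X[m]; print(len(q), q[:,2].max())
dark=m&(im<130); print('pusher cloud',dark.sum(),X[dark].min(0).round(),X[dark].max(0).round())
tp=dark&(X[...,2]>106); print(X[tp].mean(0),tp.sum())
R,tt=RT(t); v,u=np.mgrid[170:235,320:376]; D=t['depth'][170:235,320:376]
X=(np.stack([(u-t['cx'])/t['fx']*D,(v-t['cy'])/t['fy']*D,D],-1)-tt)@R
m=(X[...,2]>100)&(D>0); print(np.c_[X[m].round(),u[m],v[m]])
```

```text
platen centre [563.9   2.5]
   [652.4 137.4] len 228.1 ang -1.358
   [700.5 -85.5] len 231.0 ang -2.938
   [ 474.3 -132.2] len 227.1 ang 1.774
   [428.5  90.2] len 228.8 ang 0.208
plate centre [547.7 -18.4]
   [593.5  49.8] len 116.6 ang -1.385
   [615.  -64.8] len 115.1 ang -2.957
   [501.9 -85.9] len 115.3 ang 1.758
   [480.4  27.3] len 115.2 ang 0.196
rail centre [650.9  37.7]
   [649.8 104.1] len 130.0 ang -1.36
   [677.1 -23. ] len 24.4 ang -3.021
   [652.8 -25.9] len 124.9 ang 1.804
   [624.   95.7] len 27.2 ang 0.316
endstop centre [562.3 102.5]
   [584.4 122.5] len 30.6 ang -1.431
   [588.7  92.2] len 48.2 ang -2.952
   [541.4  83.2] len 29.7 ang 1.793
   [534.8 112.1] len 50.7 ang 0.206
stand centre [ 472.9 -326.9]
   [ 545.8 -293.1] len 52.4 ang -1.472
   [ 551.  -345.2] len 151.8 ang -3.047
   [ 399.8 -359.6] len 50.0 ang 1.673
   [ 394.7 -309.8] len 152.0 ang 0.11
mid hole centre [ 472.1 -326.5]
   [ 472.1 -326.5] len 0.0 ang 0.0
platen s centre [570.   -0.8]
   [ 483.6 -134.1] len 225.4 ang 1.79
   [434.6  85.9] len 225.4 ang 0.203
   [655.4 131.3] len 223.3 ang -1.341
 
[... 2612 characters left out ...]
 217.]
 [ 422. -319.  113.  350.  217.]
 [ 422. -320.  120.  351.  217.]
 [ 422. -323.  122.  352.  217.]
 [ 423. -325.  127.  353.  217.]
 [ 423. -329.  124.  354.  217.]
 [ 423. -331.  129.  355.  217.]
 [ 423. -334.  129.  356.  217.]
 [ 423. -340.  119.  357.  217.]
 [ 419. -320.  107.  350.  218.]
 [ 419. -320.  119.  351.  218.]
 [ 419. -321.  129.  352.  218.]
 [ 419. -325.  127.  353.  218.]
 [ 419. -328.  127.  354.  218.]
 [ 419. -332.  124.  355.  218.]
 [ 420. -336.  123.  356.  218.]
 [ 416. -323.  110.  351.  219.]
 [ 416. -325.  115.  352.  219.]
 [ 416. -326.  123.  353.  219.]
 [ 416. -329.  124.  354.  219.]
 [ 416. -333.  121.  355.  219.]
 [ 416. -337.  120.  356.  219.]]
```

The middle-sized stand holds the pusher, with its black square handle, in the +x outer hole. The grey round driver is in the other outer hole. Next I'll check the estimated poses by overlaying models on both cameras.

```bash
cat >> h.py <<'E'
def box(x,y,yaw,lx,ly,z0,z1,ox=0,oy=0):
    c,s=np.cos(yaw),np.sin(yaw); o=[]
    for z in(z0,z1):
        for a,b in((-1,-1),(1,-1),(1,1),(-1,1)):
            X=ox+a*lx/2;Y=oy+b*ly/2; o.append((x+c*X-s*Y,y+s*X+c*Y,z))
    return np.array(o)
def overlay(c,boxes,u0,v0,u1,v1,k,name):
    im=cv2.resize(np.ascontiguousarray(c['image'][v0:v1,u0:u1,::-1]),None,fx=k,fy=k,interpolation=cv2.INTER_CUBIC)
    for b,col in boxes:
        q=[tuple(int(round(w)) for w in ((proj(c,p)[0]-u0+.5)*k-.5,(proj(c,p)[1]-v0+.5)*k-.5)) for p in b]
        for i in range(4):
            cv2.line(im,q[4+i],q[4+(i+1)%4],col,1)
    cv2.imwrite('pics/'+name,im)
E
python3 - <<'E'
from h import *
t=load('top'); s=load('scene')
def P(c,pts,u0,v0,k,z): return np.array([pz(c,u0+(x+.5)/k-.5,v0+(y+.5)/k-.5,z)[:2] for x,y in pts])
a=P(s,[(135,228),(258,165),(472,375),(347,440)],95,200,7,55); print(a,a.mean(0))
B=[(box(472.7,-326.7,.101,150,50,0,55),(0,0,255)),(box(472.7,-326.7,.101,20,20,55,110,48,0),(0,255,0)),
(box(564,2.5,.207,230,230,40,52),(0,0,255)),(box(547.7,-18.4,.188,115,115,52,58.4),(255,0,0))]
overlay(t,B,320,170,376,235,9,'o1.png');overlay(s,B,95,200,175,285,7,'o2.png')
overlay(t,B,210,130,300,220,6,'o3.png');overlay(s,B,195,175,330,260,5,'o4.png')
a=[cv2.imread('pics/o%d.png'%i) for i in (1,2)]; h=min(x.shape[0] for x in a); cv2.imwrite('pics/o12.png',cv2.resize(np.hstack([x[:h] for x in a]),None,fx=.75,fy=.75))
E
```

```text
[[ 403.72074321 -358.35697819]
 [ 396.04523145 -307.35565451]
 [ 546.67432319 -293.95818884]
 [ 550.01838642 -341.82224758]] [ 474.11467107 -325.37326728]
```

View pics/o12.png

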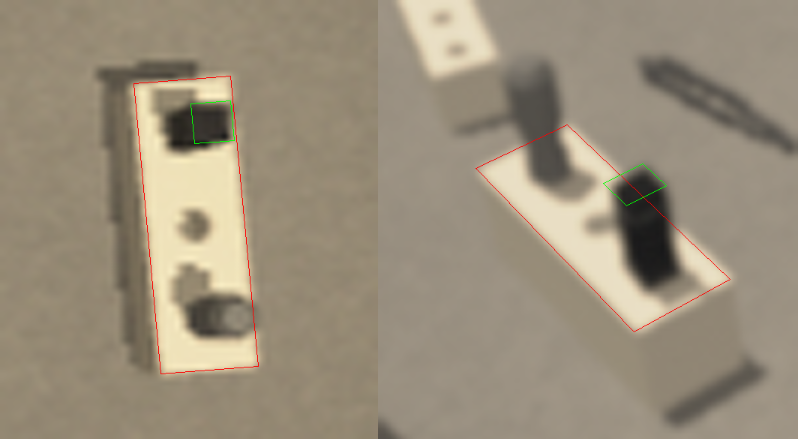

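View pics/o4.png

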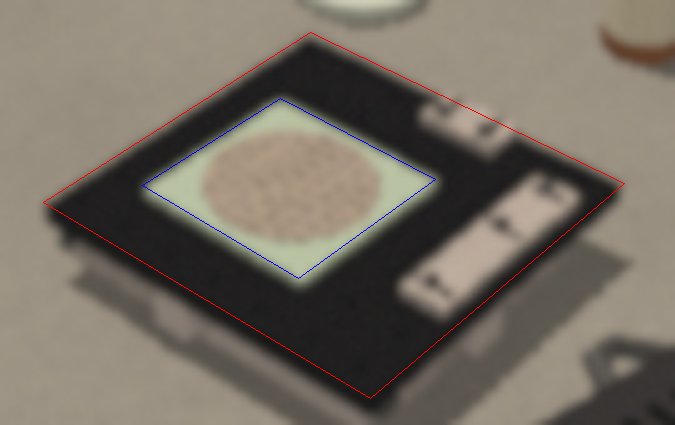

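View pics/o3.png

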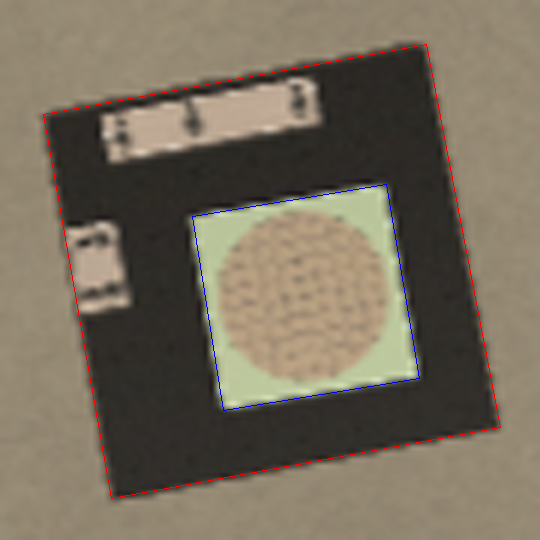

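>>> {"fn": "drive_tool", "kwargs": {"steps": [[[0.015,-0.055,0],[0,0,2]],[[0.03,-0.11,0],[0,0,4]],[[0.045,-0.165,0],[0,0,6]],[[0.06,-0.22,0],[0,0,8]],[[0.075,-0.275,0],[0,0,10]],[[0.09,-0.33,0],[0,0,12]],[[0.105,-0.385,0],[0,0,14]],[[0.12,-0.44,0],[0,0,16]]], "hand": 1}}

```text
t: 1.1
eef_pos: [402.3, 115.8, 231.2]
orientation: [-1.571, -0.0, -0.188]
wrist_force: [-0.0, -0.7, 0.1]
gripper_width: 0.997
```

>>> {"fn": "drive_tool", "kwargs": {"steps": [[[0.015,-0.055,0],[0,0,2]],[[0.03,-0.11,0],[0,0,4]],[[0.045,-0.165,0],[0,0,6]],[[0.06,-0.22,0],[0,0,8]],[[0.075,-0.275,0],[0,0,10]],[[0.09,-0.33,0],[0,0,12]],[[0.105,-0.385,-0.02],[0,0,14]],[[0.1185,-0.439,-0.05],[0,0,16.7]]]}}

```text
t: 2.1
eef_pos: [521.6, -323.2, 181.9]
orientation: [-1.572, -0.002, 0.103]
wrist_force: [1.2, 0.1, -0.2]
gripper_width: 1.003
```

>>> {"fn": "drive_tool", "kwargs": {"steps": [[[0,0.0005,-0.025],[0,0,0]],[[0,0.001,-0.05],[0,0,0]],[[0,0.001,-0.05],[0,0,0]]]}}

```text
t: 2.48
eef_pos: [518.8, -318.5, 128.4]
orientation: [-1.566, 0.004, 0.102]
wrist_force: [-0.7, 0.7, -0.6]
gripper_width: 1.0
```

Run:
```python
from h import *
s=cam('scene'); crop(s,70,160,210,290,5,'s1.png'); t=cam('top'); crop(t,300,150,400,240,6,'t1.png')
print(get_obs()['eef_pos'])
```

```text
[ 520.78987113 -319.7670507   132.00524974]
```

View pics/s1.png

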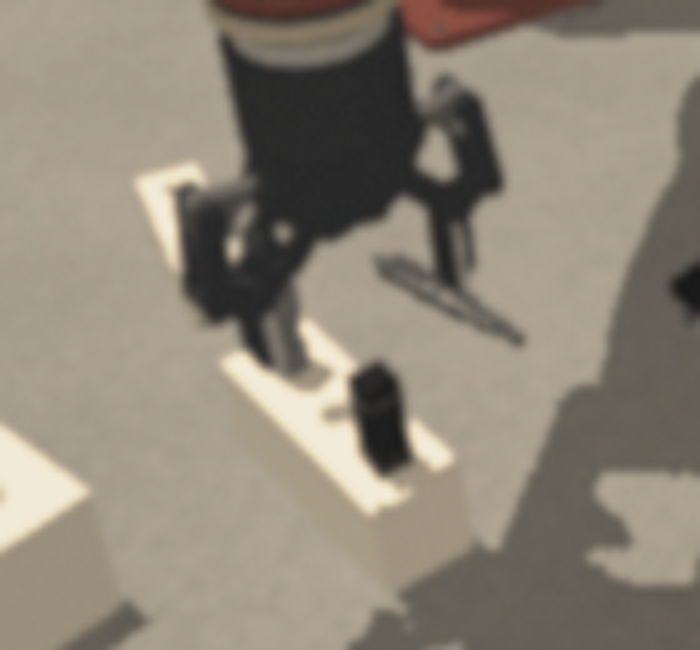

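>>> {"fn": "drive_tool", "kwargs": {"steps": [[[0,0,-0.01],[0,0,0]],[[0,0,-0.02],[0,0,0]],[[0,0,-0.032],[0,0,0]],[[0,0,-0.044],[0,0,0]],[[0,0,-0.056],[0,0,0]],[[0,0,-0.065],[0,0,0]],[[0,0,-0.065],[0,0,0]],[[0,0,-0.065],[0,0,0]]]}}

```text
t: 3.58
eef_pos: [521.0, -320.0, 67.0]
orientation: [-1.571, -0.0, 0.102]
wrist_force: [1.1, 0.0, 0.2]
gripper_width: 1.003
```

Run:
```python
from h import *
s=cam('scene'); crop(s,70,160,210,290,5,'s2.png'); t=cam('top'); crop(t,300,150,400,240,6,'t2.png')
print(get_obs()['eef_pos'],get_obs()['wrist_force'])
```

```text
[ 521.14693119 -320.12338168   67.29291667] [ 0.80321165 -0.35837511  0.31613351]
```

View pics/s2.png

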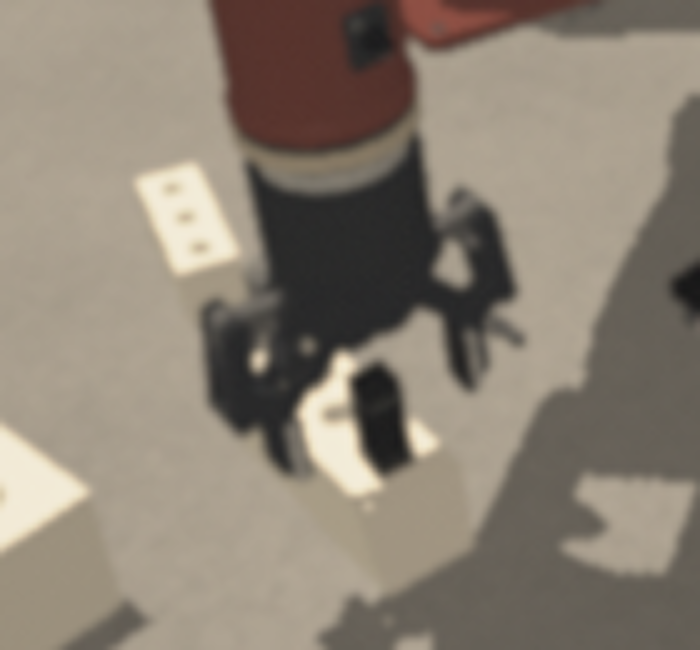

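View pics/t2.png

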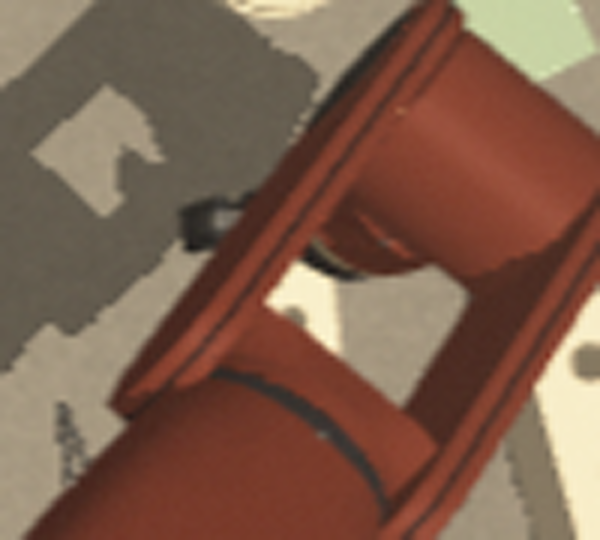

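>>> {"fn": "drive_tool", "kwargs": {"steps": [[[0,-0.0005,0],[0,0,0]],[[0,-0.0005,0],[0,0,0]],[[0,-0.0005,0],[0,0,0]],[[0,-0.0005,0],[0,0,0]],[[0,-0.0005,0],[0,0,0]],[[0,-0.0005,0],[0,0,0]],[[0,-0.0005,0],[0,0,0]],[[0,-0.0005,0],[0,0,0]]], "hand": -1, "newtons": 40}}

```text
t: 4.68
eef_pos: [520.8, -320.4, 66.8]
orientation: [-1.571, -0.0, 0.102]
wrist_force: [0.5, 0.2, 2.0]
gripper_width: 0.231
```

>>> {"fn": "drive_tool", "kwargs": {"steps": [[[0,0,0],[0,0,0]],[[0,0,0],[0,0,0]],[[0,0,0.005],[0,0,0]],[[0,0,0.015],[0,0,0]],[[0,0,0.027],[0,0,0]],[[0,0,0.04],[0,0,0]],[[0,0,0.055],[0,0,0]],[[0,0,0.07],[0,0,0]]], "hand": -1, "newtons": 90}}

```text
t: 5.68
eef_pos: [520.9, -320.4, 138.0]
orientation: [-1.571, -0.0, 0.102]
wrist_force: [-0.5, 0.1, -0.6]
gripper_width: 0.224
```

>>> {"fn": "drive_tool", "kwargs": {"steps": [[[0,0,0],[0,0,0]],[[0,0,0],[0,0,0]]]}}

```text
t: 5.92
eef_pos: [520.5, -320.2, 136.4]
orientation: [-1.571, 0.0, 0.102]
wrist_force: [-0.1, -0.3, -0.7]
gripper_width: 0.22
```

Run:
```python
from h import *
s=cam('scene'); crop(s,90,150,190,250,7,'s3.png')
o=get_obs();print(o['eef_pos'],o['wrist_force'],o['torque'])
e=o['eef_pos']
for z in (0,-24,-46.8): print(proj(s,e+[0,0,z]))
```

```text
[ 520.32109612 -320.00216459  135.96073811] [ 0.28838157  0.57778556 -0.28903607] [-0.01317301  0.01234739 -0.03456331]
(np.float64(142.58735846849132), np.float64(225.79681684722294))
(np.float64(144.02931330325433), np.float64(233.67781941009784))
(np.float64(145.3595601806191), np.float64(240.94828225472023))
```

View pics/s3.png

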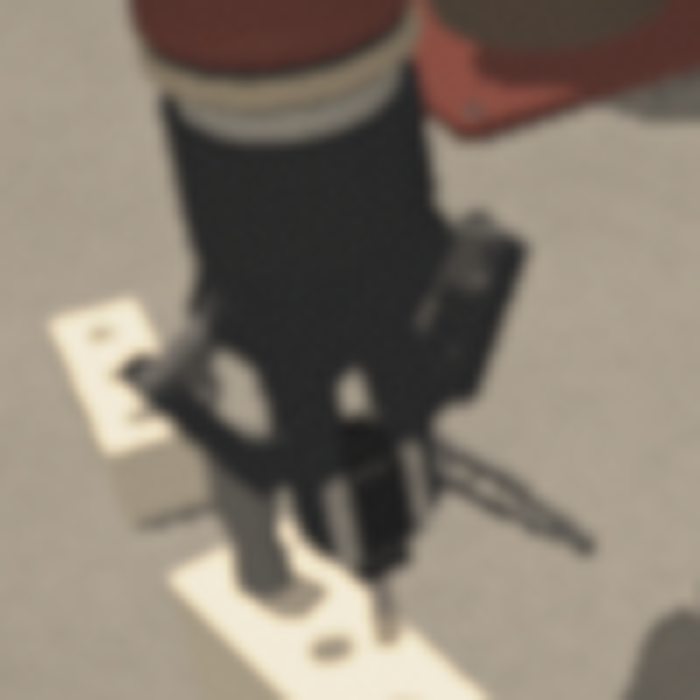

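>>> {"fn": "drive_tool", "kwargs": {"steps": [[[-0.003,0.02,0],[0,0,0.5]],[[-0.01,0.06,0],[0,0,1.5]],[[-0.017,0.105,0],[0,0,2.5]],[[-0.024,0.15,0],[0,0,3.5]],[[-0.031,0.195,0],[0,0,4.5]],[[-0.038,0.24,0],[0,0,5.5]],[[-0.043,0.272,0],[0,0,6]],[[-0.0455,0.288,0],[0,0,6]]]}}

```text
t: 6.98
eef_pos: [474.0, -30.0, 136.1]
orientation: [-1.57, 0.001, 0.209]
wrist_force: [0.1, -0.4, 0.0]
gripper_width: 0.227
```

>>> {"fn": "drive_tool", "kwargs": {"steps": [[[0,0,-0.006],[0,0,0]],[[0,0,-0.012],[0,0,0]],[[0,0,-0.018],[0,0,0]],[[0,0,-0.022],[0,0,0]],[[0,0,-0.022],[0,0,0]],[[0,0,-0.022],[0,0,0]]]}}

```text
t: 7.72
eef_pos: [475.3, -32.5, 114.7]
orientation: [-1.571, -0.0, 0.206]
wrist_force: [1.1, 0.3, -0.6]
gripper_width: 0.221
```

Run:
```python
from h import *
s=cam('scene'); crop(s,180,150,300,250,6,'s4.png')
t=cam('top'); crop(t,205,130,305,220,6,'t4.png')
o=get_obs();print(o['eef_pos'],o['wrist_force'],o['torque'],o['orientation'])
print(proj(s,o['eef_pos']-[0,0,46.8]))
```

```text
[475.4575122  -32.39878608 114.91117215] [-0.14805357  0.16544771  0.43779421] [ 0.08377006  0.01528207 -0.01973403] [-1.57099815e+00 -4.64354250e-04  2.06584728e-01]
(np.float64(233.13203181947642), np.float64(197.66479673100486))
```

View pics/s4.png

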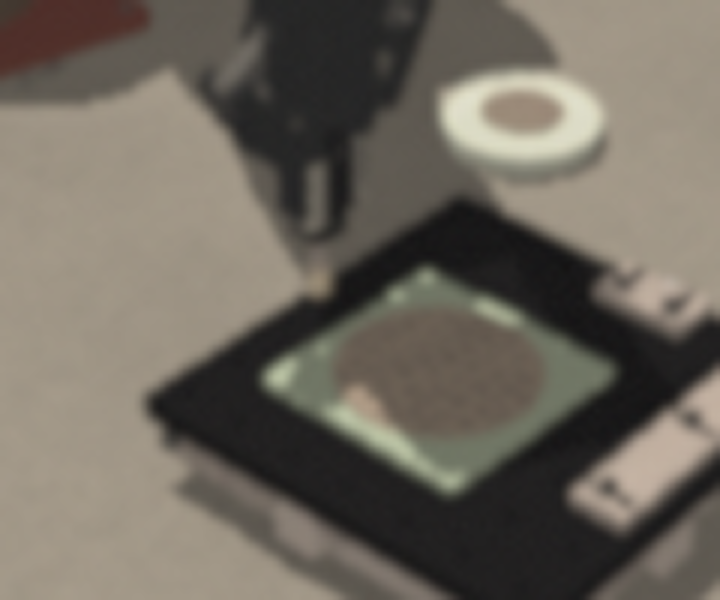

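View pics/t4.png

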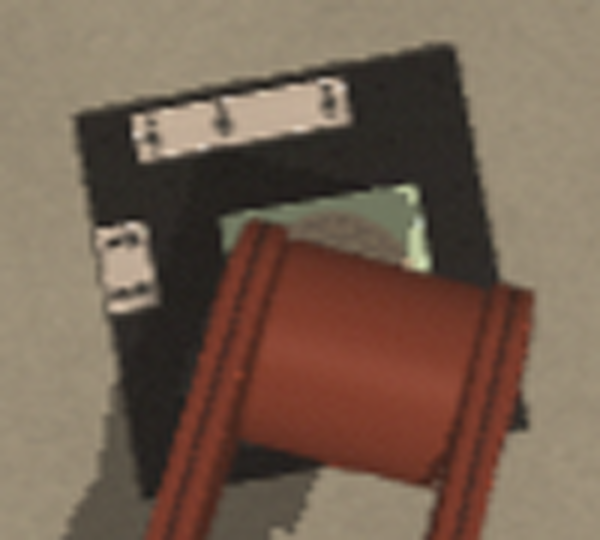

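>>> {"fn": "drive_tool", "kwargs": {"steps": [[[-0.0025,-0.0005,-0.001],[0,0,0]],[[-0.005,-0.001,-0.004],[0,0,0]],[[-0.005,-0.001,-0.007],[0,0,0]],[[-0.005,-0.001,-0.01],[0,0,0]],[[-0.005,-0.001,-0.0125],[0,0,0]],[[-0.005,-0.001,-0.0145],[0,0,0]],[[-0.005,-0.001,-0.0145],[0,0,0]],[[-0.005,-0.001,-0.0145],[0,0,0]]]}}

```text
t: 8.82
eef_pos: [470.3, -33.3, 100.2]
orientation: [-1.571, -0.0, 0.207]
wrist_force: [0.1, -0.1, -0.3]
gripper_width: 0.222
```

Run:
```python
from h import *
s=cam('scene'); crop(s,180,150,300,250,6,'s5.png')
o=get_obs();print(o['eef_pos'],o['wrist_force'],o['torque'],o['orientation'])
print(proj(s,o['eef_pos']-[0,0,46.8]))
```

```text
[470.34228241 -33.32752997 100.26277704] [-0.86788473 -0.4889787  -0.42217097] [0.01298076 0.01753817 0.00099669] [-1.57088489e+00 -2.08836990e-04  2.06648749e-01]
(np.float64(231.8856288940637), np.float64(201.05148750920307))
```

View pics/s5.png

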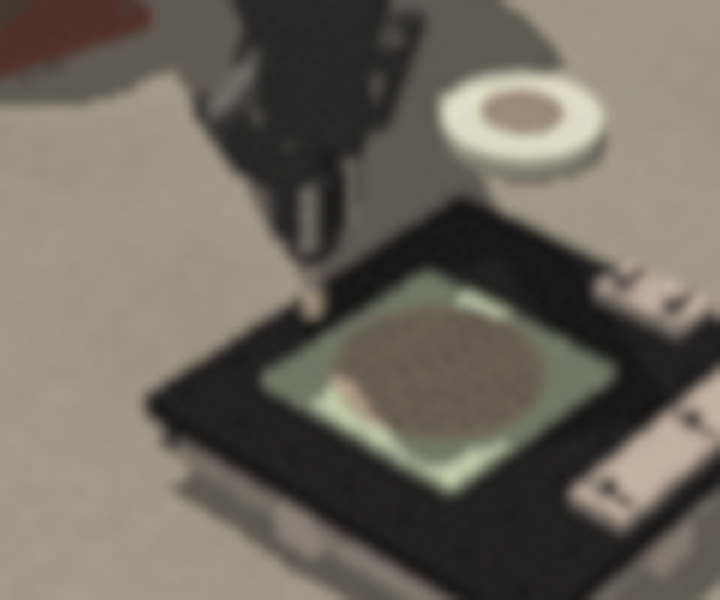

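>>> {"fn": "drive_tool", "kwargs": {"steps": [[[0.00147,0.00031,0],[0,0,0]],[[0.00294,0.00062,0],[0,0,0]],[[0.0044,0.00092,0],[0,0,0]],[[0.00587,0.00123,0],[0,0,0]],[[0.00734,0.00154,0],[0,0,0]],[[0.00881,0.00185,0],[0,0,0]],[[0.01028,0.00216,0],[0,0,0]],[[0.01174,0.00247,0],[0,0,0]]]}}

```text
t: 9.88
eef_pos: [482.1, -30.8, 100.2]
orientation: [-1.571, -0.0, 0.207]
wrist_force: [0.2, 0.1, -0.5]
gripper_width: 0.224
```

>>> {"fn": "drive_tool", "kwargs": {"steps": [[[0.00147,0.00031,0],[0,0,0]],[[0.00294,0.00062,0],[0,0,0]],[[0.0044,0.00092,0],[0,0,0]],[[0.00587,0.00123,0],[0,0,0]],[[0.00734,0.00154,0],[0,0,0]],[[0.00881,0.00185,0],[0,0,0]],[[0.01028,0.00216,0],[0,0,0]],[[0.01174,0.00247,0],[0,0,0]]]}}

```text
t: 10.88
eef_pos: [493.7, -28.3, 100.1]
orientation: [-1.571, 0.0, 0.207]
wrist_force: [-0.7, 0.6, -0.9]
gripper_width: 0.218
```

Run:
```python
from h import *
s=cam('scene'); crop(s,180,150,330,260,5,'s6.png')
o=get_obs();print(o['eef_pos'],o['wrist_force'],o['torque'],o['orientation'])
```

```text
[493.92970314 -28.31233086 100.15559508] [-0.9134338   0.80846823 -0.80433212] [-0.02892168  0.15741074  0.01029064] [-1.57078139e+00 -1.39358060e-04  2.06652594e-01]
```

View pics/s6.png

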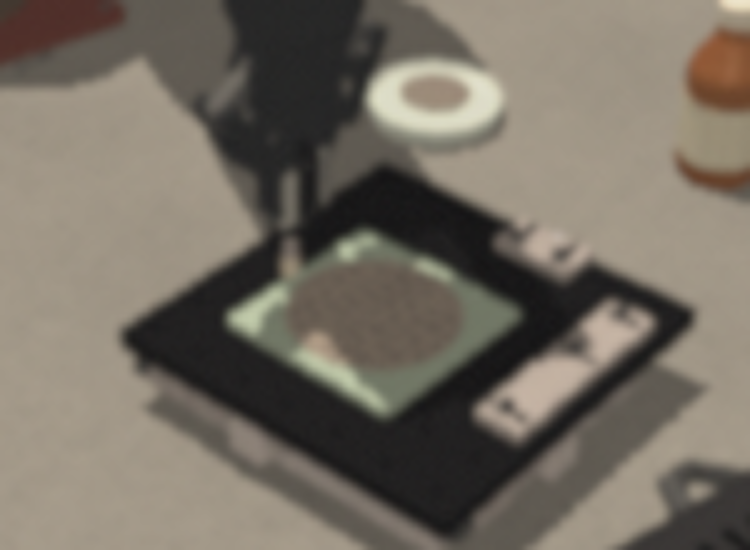

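>>> {"fn": "drive_tool", "kwargs": {"steps": [[[0.00147,0.00031,0],[0,0,0]],[[0.00294,0.00062,0],[0,0,0]],[[0.0044,0.00092,0],[0,0,0]],[[0.00587,0.00123,0],[0,0,0]],[[0.00734,0.00154,0],[0,0,0]],[[0.00881,0.00185,0],[0,0,0]],[[0.01028,0.00216,0],[0,0,0]],[[0.01174,0.00247,0],[0,0,0]]]}}

```text
t: 11.92
eef_pos: [505.5, -25.9, 100.1]
orientation: [-1.571, 0.0, 0.207]
wrist_force: [-1.0, -0.4, -0.3]
gripper_width: 0.218
```

>>> {"fn": "drive_tool", "kwargs": {"steps": [[[0.00147,0.00031,0],[0,0,0]],[[0.00294,0.00062,0],[0,0,0]],[[0.0044,0.00092,0],[0,0,0]],[[0.00587,0.00123,0],[0,0,0]],[[0.00734,0.00154,0],[0,0,0]],[[0.00881,0.00185,0],[0,0,0]],[[0.00978,0.00206,0],[0,0,0]],[[0.00978,0.00206,0],[0,0,0]]]}}

```text
t: 12.92
eef_pos: [515.4, -23.8, 100.2]
orientation: [-1.571, -0.0, 0.207]
wrist_force: [-0.6, -0.3, -0.4]
gripper_width: 0.224
```

Run:
```python
from h import *
s=cam('scene'); crop(s,180,150,330,260,5,'s7.png')
t=cam('top'); crop(t,205,130,305,220,6,'t7.png')
o=get_obs();print(o['eef_pos'],o['wrist_force'],o['torque'],o['orientation'])
```

```text
[515.3485748  -23.80958402 100.19314546] [ 0.05162192  0.51534615 -1.17854027] [-0.00598151  0.05071631 -0.02924774] [-1.57081580e+00 -2.91967604e-04  2.06634307e-01]
```

View pics/s7.png

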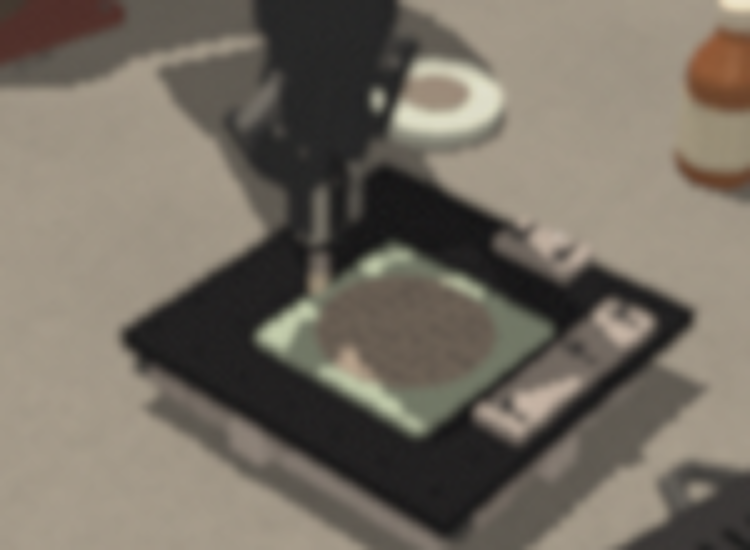

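View pics/t7.png

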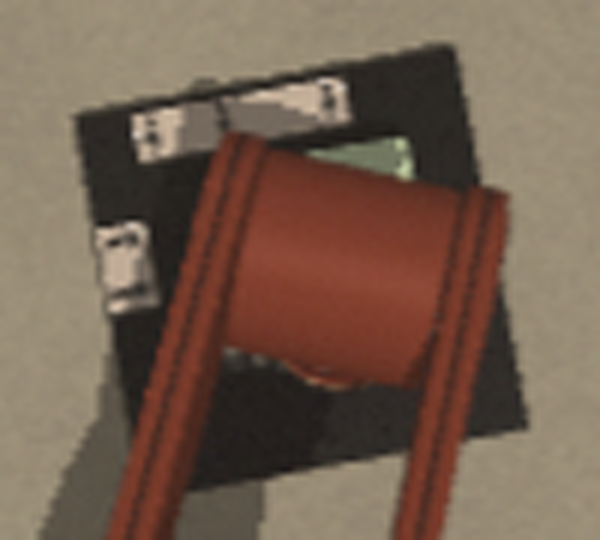

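>>> {"fn": "drive_tool", "kwargs": {"steps": [[[0.00098,0.0002,0],[0,0,0]],[[0.00196,0.0004,0],[0,0,0]],[[0.00294,0.0006,0],[0,0,0]],[[0.00392,0.0008,0],[0,0,0]],[[0.0049,0.001,0],[0,0,0]],[[0.00587,0.00122,0],[0,0,0]],[[0.00685,0.00143,0],[0,0,0]],[[0.00783,0.00164,0],[0,0,0]]]}}

```text
t: 14.02
eef_pos: [523.1, -22.2, 100.1]
orientation: [-1.571, -0.0, 0.207]
wrist_force: [-1.8, -1.1, -0.2]
gripper_width: 0.222
```

>>> {"fn": "drive_tool", "kwargs": {"steps": [[[0.0006,0.0001,0],[0,0,0]],[[0.0012,0.0002,0],[0,0,0]],[[0.0018,0.0004,0],[0,0,0]],[[0.0024,0.0005,0],[0,0,0]]]}}

```text
t: 14.52
eef_pos: [525.5, -21.7, 100.2]
orientation: [-1.571, -0.0, 0.207]
wrist_force: [-1.5, 1.1, -0.0]
gripper_width: 0.22
```

Run:
```python
from h import *
s=cam('scene'); crop(s,180,150,330,260,5,'s8.png')
o=get_obs();print(o['eef_pos'],o['wrist_force'],o['torque'],o['orientation'])
```

```text
[525.54428463 -21.68540605 100.13101329] [-1.43519025  0.09600424 -1.16817417] [-0.00476089  0.21676133  0.01814333] [-1.57079019e+00 -7.64488139e-05  2.06622158e-01]
```

View pics/s8.png

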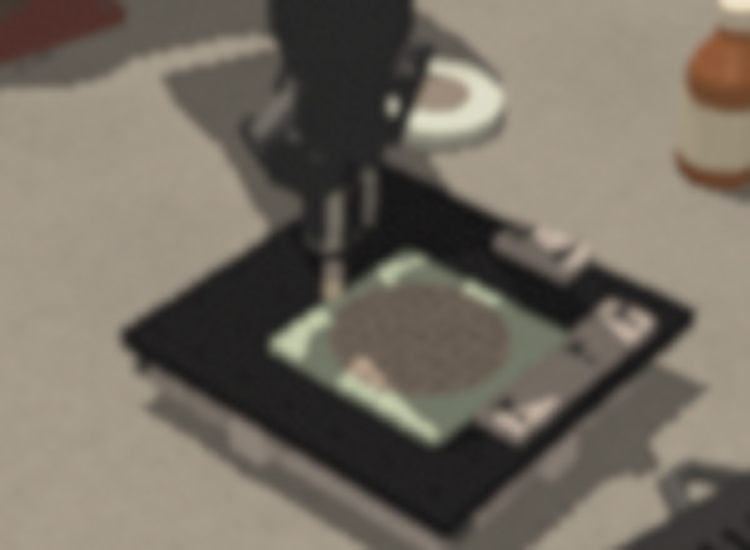

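>>> {"fn": "drive_tool", "kwargs": {"steps": [[[0.0005,0.0001,0],[0,0,0]],[[0.001,0.0002,0],[0,0,0]],[[0.0015,0.0003,0],[0,0,0]],[[0.002,0.0004,0],[0,0,0]]]}}

```text
t: 15.08
eef_pos: [527.4, -21.3, 100.1]
orientation: [-1.571, 0.0, 0.207]
wrist_force: [-2.5, -1.1, -0.5]
gripper_width: 0.221
```

>>> {"fn": "drive_tool", "kwargs": {"steps": [[[0.0005,0.0001,0],[0,0,0]],[[0.001,0.0002,0],[0,0,0]],[[0.0015,0.0003,0],[0,0,0]]]}}

```text
t: 15.45
eef_pos: [528.4, -21.1, 99.9]
orientation: [-1.571, 0.001, 0.207]
wrist_force: [-4.4, -1.0, 0.6]
gripper_width: 0.219
```

>>> {"fn": "drive_tool", "kwargs": {"steps": [[[0.0004,0.0001,0],[0,0,0]],[[0.0008,0.0002,0],[0,0,0]],[[0.0012,0.0003,0],[0,0,0]]]}}

```text
t: 15.82
eef_pos: [528.7, -20.7, 99.5]
orientation: [-1.57, 0.003, 0.207]
wrist_force: [-6.9, -2.7, 1.3]
gripper_width: 0.222
```

Run:
```python
from h import *
s=cam('scene'); crop(s,220,170,330,250,7,'s9.png')
o=get_obs();print(o['eef_pos'],o['wrist_force'],o['torque'],o['orientation'])
```

```text
[528.6459673  -20.7165633   99.48141969] [-5.84582902 -1.73890987  0.58378279] [-0.35483984  1.45946334 -0.01167431] [-1.57004064  0.00357435  0.20680019]
```

View pics/s9.png

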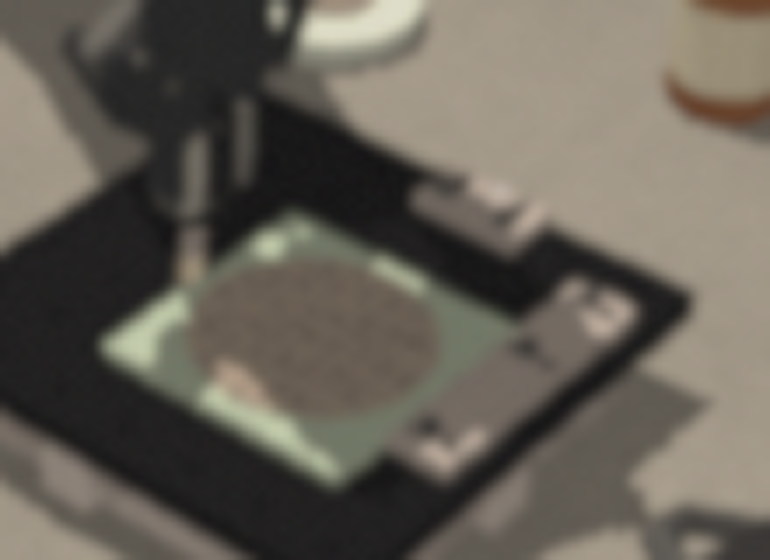

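>>> {"fn": "drive_tool", "kwargs": {"steps": [[[0,0,0],[0,0,0]],[[0,0,0],[0,0,0]],[[0,0,0],[0,0,0]],[[0,0,0],[0,0,0]]]}}

```text
t: 16.38
eef_pos: [528.7, -20.7, 99.5]
orientation: [-1.57, 0.003, 0.207]
wrist_force: [-6.7, -1.7, 0.9]
gripper_width: 0.225
```

>>> {"fn": "drive_tool", "kwargs": {"steps": [[[-0.0015,-0.0003,0],[0,0,0]],[[-0.0035,-0.0007,0],[0,0,0]],[[-0.006,-0.0013,0],[0,0,0]],[[-0.01,-0.0021,0.003],[0,0,0]],[[-0.014,-0.0029,0.01],[0,0,0]],[[-0.016,-0.0034,0.02],[0,0,0]],[[-0.016,-0.0034,0.03],[0,0,0]],[[-0.016,-0.0034,0.035],[0,0,0]]]}}

```text
t: 17.38
eef_pos: [514.9, -24.2, 136.5]
orientation: [-1.572, -0.002, 0.207]
wrist_force: [0.6, -0.3, -0.6]
gripper_width: 0.221
```

>>> {"fn": "drive_tool", "kwargs": {"steps": [[[0.01,-0.007,0],[0,0,0]],[[0.025,-0.018,0],[0,0,0]],[[0.045,-0.032,0],[0,0,0]],[[0.065,-0.046,0],[0,0,0]],[[0.081,-0.056,0],[0,0,0]],[[0.091,-0.061,0],[0,0,0]],[[0.091,-0.061,0],[0,0,0]],[[0.091,-0.061,0],[0,0,0]]]}}

```text
t: 18.38
eef_pos: [604.6, -84.7, 134.7]
orientation: [-1.57, 0.001, 0.207]
wrist_force: [-0.4, -0.4, 0.4]
gripper_width: 0.225
```

Run:
```python
from h import *
s=cam('scene'); crop(s,200,150,320,250,6,'s10.png')
t=cam('top'); crop(t,205,130,305,220,6,'t10.png')
o=get_obs();print(o['eef_pos'],o['wrist_force'],o['torque'],o['orientation'])
```

```text
[604.66147698 -84.66625991 135.0528269 ] [-0.54752589 -0.03313953 -0.92827802] [-0.02668839  0.03028242 -0.06130935] [-1.57056200e+00  4.25473734e-04  2.07031679e-01]
```

View pics/s10.png

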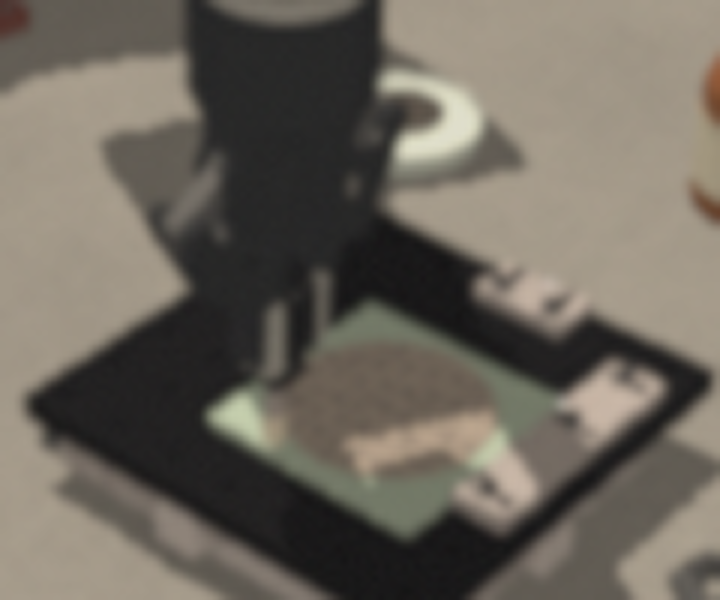

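View pics/t10.png

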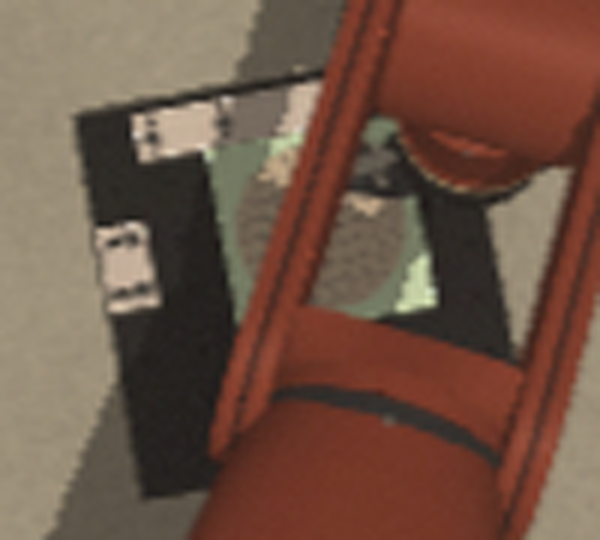

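>>> {"fn": "drive_tool", "kwargs": {"steps": [[[0.001,-0.001,-0.005],[0,0,0]],[[0.0018,-0.003,-0.011],[0,0,0]],[[0.0018,-0.003,-0.018],[0,0,0]],[[0.0018,-0.003,-0.024],[0,0,0]],[[0.0018,-0.003,-0.03],[0,0,0]],[[0.0018,-0.003,-0.034],[0,0,0]],[[0.0018,-0.003,-0.035],[0,0,0]],[[0.0018,-0.003,-0.035],[0,0,0]]]}}

```text
t: 19.48
eef_pos: [607.0, -88.1, 100.2]
orientation: [-1.571, -0.0, 0.207]
wrist_force: [0.4, -0.3, 0.4]
gripper_width: 0.221
```

Run:
```python
from h import *
s=cam('scene'); crop(s,200,150,320,250,6,'s11.png')
o=get_obs();print(o['eef_pos'],o['wrist_force'],o['torque'],o['orientation'])
```

```text
[607.1310365  -88.12497328 100.3804534 ] [ 0.10841327 -0.62601605 -0.32526839] [ 0.02613178 -0.01838669  0.01523229] [-1.57095898e+00 -3.69768466e-04  2.06664655e-01]
```

View pics/s11.png

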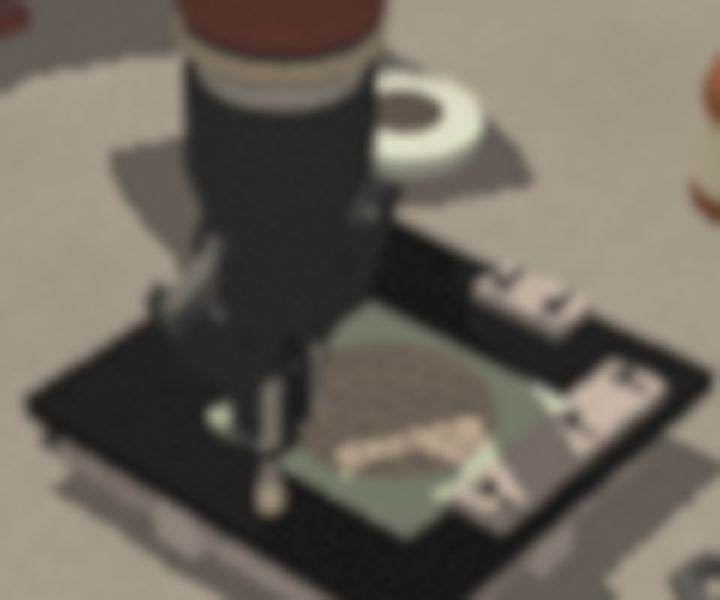

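>>> {"fn": "drive_tool", "kwargs": {"steps": [[[-0.0023,-0.0005,0],[0,0,0]],[[-0.0046,-0.001,0],[0,0,0]],[[-0.0069,-0.0014,0],[0,0,0]],[[-0.0092,-0.0019,0],[0,0,0]],[[-0.0099,0.0015,0],[0,0,0]],[[-0.0106,0.0049,0],[0,0,0]],[[-0.0113,0.0084,0],[0,0,0]],[[-0.0119,0.0108,0],[0,0,0]]]}}

```text
t: 20.52
eef_pos: [595.0, -76.9, 100.1]
orientation: [-1.571, 0.0, 0.207]
wrist_force: [-0.1, -0.0, -1.1]
gripper_width: 0.22
```

>>> {"fn": "drive_tool", "kwargs": {"steps": [[[-0.0002,0.0012,0],[0,0,0]],[[-0.0004,0.0025,0],[0,0,0]],[[-0.0006,0.0037,0],[0,0,0]],[[-0.0008,0.005,0],[0,0,0]],[[-0.001,0.0062,0],[0,0,0]],[[-0.0012,0.0075,0],[0,0,0]],[[-0.0014,0.0088,0],[0,0,0]],[[-0.0016,0.01,0],[0,0,0]]]}}

```text
t: 21.52
eef_pos: [593.5, -67.4, 100.2]
orientation: [-1.571, -0.0, 0.207]
wrist_force: [-0.9, -0.9, -1.1]
gripper_width: 0.221
```

>>> {"fn": "drive_tool", "kwargs": {"steps": [[[-0.0002,0.0012,0],[0,0,0]],[[-0.0004,0.0025,0],[0,0,0]],[[-0.0006,0.0037,0],[0,0,0]],[[-0.0008,0.005,0],[0,0,0]],[[-0.001,0.0062,0],[0,0,0]],[[-0.0012,0.0075,0],[0,0,0]],[[-0.0014,0.0088,0],[0,0,0]],[[-0.0016,0.01,0],[0,0,0]]]}}

```text
t: 22.52
eef_pos: [591.8, -57.2, 100.1]
orientation: [-1.571, 0.0, 0.207]
wrist_force: [-0.7, -1.4, -0.9]
gripper_width: 0.223
```

Run:
```python
from h import *
s=cam('scene'); crop(s,200,150,320,250,6,'s12.png')
t=cam('top'); crop(t,205,130,305,220,6,'t12.png')
o=get_obs();print(o['eef_pos'],o['wrist_force'],o['torque'],o['orientation'])
```

```text
[591.85265915 -57.11074273 100.16391587] [-0.41318706 -0.88717049 -0.53102798] [-0.16225781 -0.03425523  0.05150093] [-1.57067655e+00 -5.96852555e-05  2.06737551e-01]
```

View pics/s12.png

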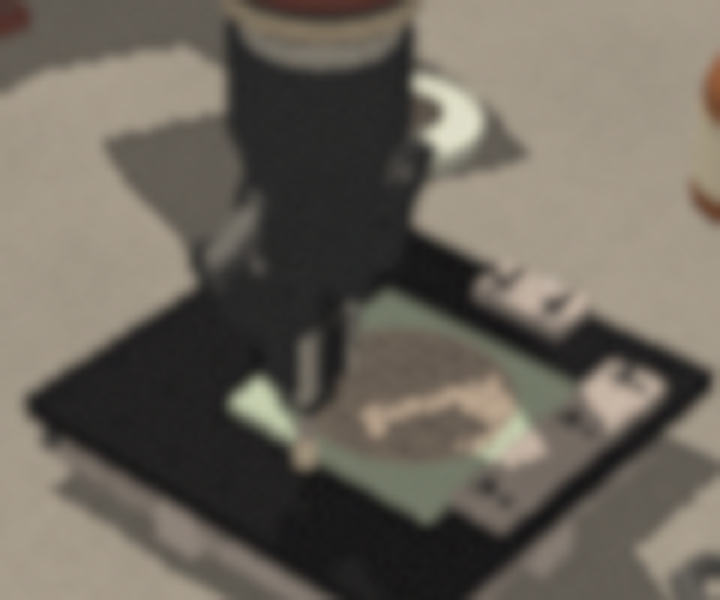

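View pics/t12.png

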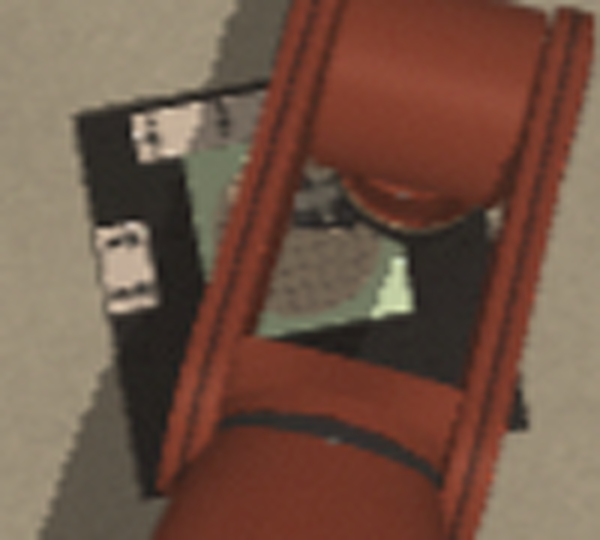

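>>> {"fn": "drive_tool", "kwargs": {"steps": [[[-0.0002,0.0012,0],[0,0,0]],[[-0.0004,0.0025,0],[0,0,0]],[[-0.0006,0.0037,0],[0,0,0]],[[-0.0008,0.005,0],[0,0,0]],[[-0.001,0.0062,0],[0,0,0]],[[-0.0012,0.0075,0],[0,0,0]],[[-0.0014,0.0088,0],[0,0,0]],[[-0.0016,0.01,0],[0,0,0]]]}}

```text
t: 23.62
eef_pos: [590.2, -47.2, 100.1]
orientation: [-1.571, -0.0, 0.207]
wrist_force: [0.6, -1.6, -1.3]
gripper_width: 0.222
```

>>> {"fn": "drive_tool", "kwargs": {"steps": [[[-0.0002,0.0012,0],[0,0,0]],[[-0.0004,0.0025,0],[0,0,0]],[[-0.0006,0.0037,0],[0,0,0]],[[-0.0008,0.005,0],[0,0,0]],[[-0.001,0.0062,0],[0,0,0]],[[-0.0012,0.0075,0],[0,0,0]],[[-0.0014,0.0088,0],[0,0,0]]]}}

```text
t: 24.5
eef_pos: [588.8, -38.4, 100.1]
orientation: [-1.571, 0.0, 0.207]
wrist_force: [-0.4, -0.5, -0.9]
gripper_width: 0.223
```

Run:
```python
from h import *
s=cam('scene'); crop(s,200,150,320,250,6,'s13.png')
t=cam('top'); crop(t,205,130,305,220,6,'t13.png')
o=get_obs();print(o['eef_pos'],o['wrist_force'],o['torque'],o['orientation'])
```

```text
[588.855434   -38.27934478 100.16567128] [-0.61359558 -0.25729888 -1.16015476] [-0.13643414 -0.04836685 -0.0164055 ] [-1.57064806e+00 -5.87976013e-05  2.06784703e-01]
```

View pics/s13.png

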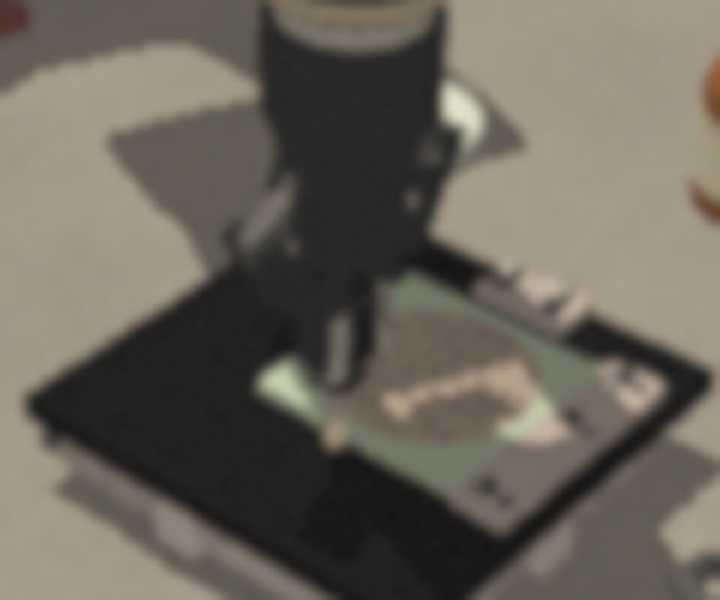

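View pics/t13.png

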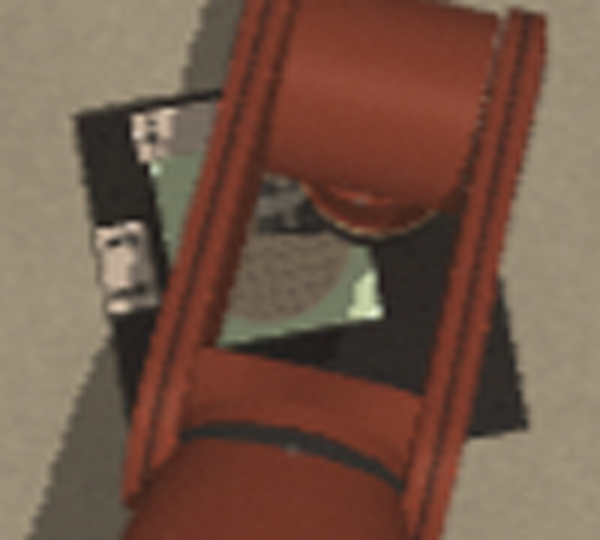

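>>> {"fn": "drive_tool", "kwargs": {"steps": [[[-0.0001,0.0006,0],[0,0,0]],[[-0.0002,0.0012,0],[0,0,0]],[[-0.0003,0.0018,0],[0,0,0]],[[-0.0004,0.0024,0],[0,0,0]],[[-0.0005,0.003,0],[0,0,0]],[[-0.0006,0.0036,0],[0,0,0]],[[-0.0007,0.0042,0],[0,0,0]],[[-0.0008,0.0048,0],[0,0,0]]]}}

```text
t: 25.6
eef_pos: [588.1, -33.7, 100.2]
orientation: [-1.571, -0.0, 0.207]
wrist_force: [0.1, -0.7, -0.1]
gripper_width: 0.222
```

>>> {"fn": "drive_tool", "kwargs": {"steps": [[[-0.0001,0.0005,0],[0,0,0]],[[-0.0002,0.001,0],[0,0,0]],[[-0.0003,0.0015,0],[0,0,0]]]}}

```text
t: 25.98
eef_pos: [587.8, -32.2, 100.2]
orientation: [-1.571, -0.0, 0.207]
wrist_force: [0.5, -1.4, -0.4]
gripper_width: 0.221
```

>>> {"fn": "drive_tool", "kwargs": {"steps": [[[-0.0001,0.0005,0],[0,0,0]],[[-0.0002,0.001,0],[0,0,0]],[[-0.0003,0.0015,0],[0,0,0]]]}}

```text
t: 26.35
eef_pos: [587.4, -30.7, 100.2]
orientation: [-1.571, 0.0, 0.207]
wrist_force: [-0.7, -1.2, -1.1]
gripper_width: 0.225
```

>>> {"fn": "drive_tool", "kwargs": {"steps": [[[-0.0001,0.0005,0],[0,0,0]],[[-0.0002,0.001,0],[0,0,0]],[[-0.0003,0.0015,0],[0,0,0]]]}}

```text
t: 26.72
eef_pos: [587.2, -29.2, 100.2]
orientation: [-1.571, -0.0, 0.207]
wrist_force: [-0.8, -1.1, -0.7]
gripper_width: 0.22
```

>>> {"fn": "drive_tool", "kwargs": {"steps": [[[-0.0001,0.0005,0],[0,0,0]],[[-0.0002,0.001,0],[0,0,0]]]}}

```text
t: 26.98
eef_pos: [586.9, -28.1, 100.1]
orientation: [-1.571, 0.0, 0.207]
wrist_force: [0.0, -1.4, -1.0]
gripper_width: 0.222
```

>>> {"fn": "drive_tool", "kwargs": {"steps": [[[-0.0001,0.0005,0],[0,0,0]],[[-0.0002,0.001,0],[0,0,0]]]}}

```text
t: 27.22
eef_pos: [586.8, -27.3, 100.2]
orientation: [-1.571, -0.0, 0.207]
wrist_force: [0.1, -2.1, -2.1]
gripper_width: 0.223
```

>>> {"fn": "drive_tool", "kwargs": {"steps": [[[-0.0001,0.0005,0],[0,0,0]],[[-0.0002,0.001,0],[0,0,0]]]}}

```text
t: 27.48
eef_pos: [586.8, -27.0, 100.2]
orientation: [-1.572, -0.0, 0.207]
wrist_force: [1.2, -6.1, -0.6]
gripper_width: 0.221
```

Run:
```python
from h import *
s=cam('scene'); crop(s,200,150,320,250,6,'s14.png')
t=cam('top'); crop(t,205,130,305,220,6,'t14.png')
o=get_obs();print(o['eef_pos'],o['wrist_force'],o['torque'],o['orientation'])
```

```text
[586.76143166 -27.03914795 100.23914191] [ 0.50576246 -5.95831219 -2.58921362] [-1.17611265 -0.06404722 -0.02554169] [-1.57233635e+00 -1.87270625e-04  2.06654686e-01]
```

View pics/t14.png

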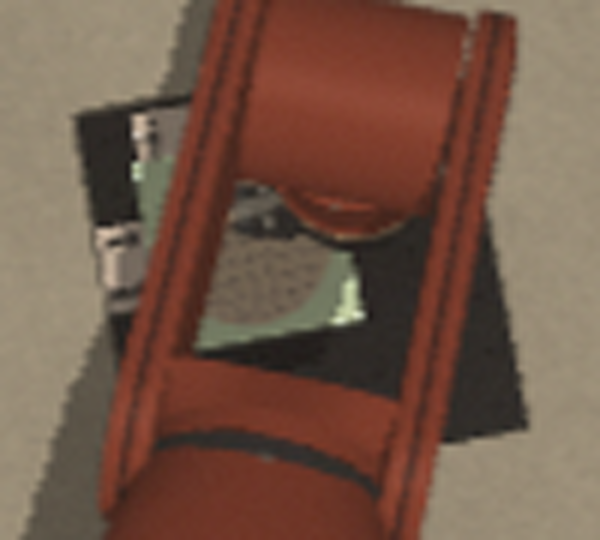

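>>> {"fn": "drive_tool", "kwargs": {"steps": [[[0,0,0],[0,0,0]],[[0,0,0],[0,0,0]],[[0,0,0],[0,0,0]],[[0,0,0],[0,0,0]]]}}

```text
t: 28.08
eef_pos: [586.8, -27.0, 100.2]
orientation: [-1.572, -0.0, 0.207]
wrist_force: [0.5, -4.9, -1.0]
gripper_width: 0.224
```

>>> {"fn": "drive_tool", "kwargs": {"steps": [[[0.0003,-0.0015,0],[0,0,0]],[[0.0007,-0.0035,0],[0,0,0]],[[0.0013,-0.006,0],[0,0,0]],[[0.0021,-0.01,0.003],[0,0,0]],[[0.003,-0.014,0.01],[0,0,0]],[[0.0034,-0.016,0.02],[0,0,0]],[[0.0034,-0.016,0.03],[0,0,0]],[[0.0034,-0.016,0.035],[0,0,0]]]}}

```text
t: 29.08
eef_pos: [590.6, -42.3, 136.5]
orientation: [-1.571, -0.002, 0.207]
wrist_force: [0.6, 0.2, -0.7]
gripper_width: 0.221
```

>>> {"fn": "drive_tool", "kwargs": {"steps": [[[-0.004,-0.02,0],[0,0,-0.5]],[[-0.015,-0.06,0],[0,0,-1.5]],[[-0.026,-0.105,0],[0,0,-2.5]],[[-0.037,-0.15,0],[0,0,-3.5]],[[-0.048,-0.195,0],[0,0,-4.5]],[[-0.059,-0.238,0],[0,0,-5.5]],[[-0.066,-0.267,0],[0,0,-6]],[[-0.0695,-0.279,0],[0,0,-6]]]}}

```text
t: 30.08
eef_pos: [519.0, -323.4, 134.7]
orientation: [-1.571, 0.001, 0.099]
wrist_force: [-0.4, 0.3, -0.5]
gripper_width: 0.22
```

>>> {"fn": "drive_tool", "kwargs": {"steps": [[[0,0,0],[0,0,0]],[[0,0,0],[0,0,0]],[[0,0,0],[0,0,0]]]}}

```text
t: 30.45
eef_pos: [520.8, -320.0, 135.1]
orientation: [-1.57, 0.0, 0.104]
wrist_force: [0.2, 1.1, -0.6]
gripper_width: 0.219
```

Run:
```python
from h import *
s=cam('scene'); crop(s,90,150,190,250,7,'s15.png'); crop(s,195,175,330,260,5,'s15b.png')
t=cam('top'); crop(t,210,130,300,220,8,'t15.png')
o=get_obs();print(o['eef_pos'],o['wrist_force'],o['torque'],o['orientation'])
for z in(0,-46.8): print(proj(s,o['eef_pos']+[0,0,z]))
```

```text
[ 520.83922309 -320.29082502  135.20083901] [ 0.20493527 -0.69645158  0.12015124] [-0.02302102 -0.02284429 -0.02181679] [-1.57074525e+00 -5.32551516e-05  1.03344401e-01]
(np.float64(142.6123806702269), np.float64(226.2143103931931))
(np.float64(145.3840208672078), np.float64(241.3545887575125))
```

View pics/s15.png

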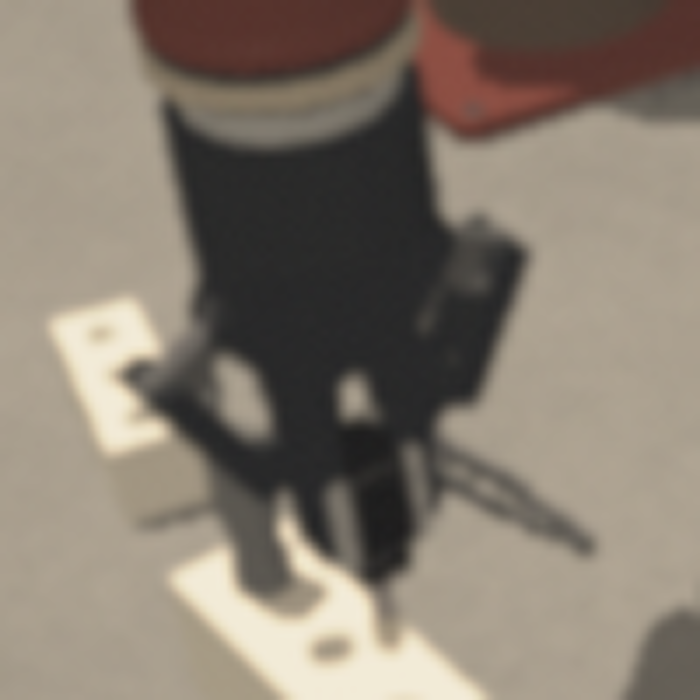

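View pics/t15.png

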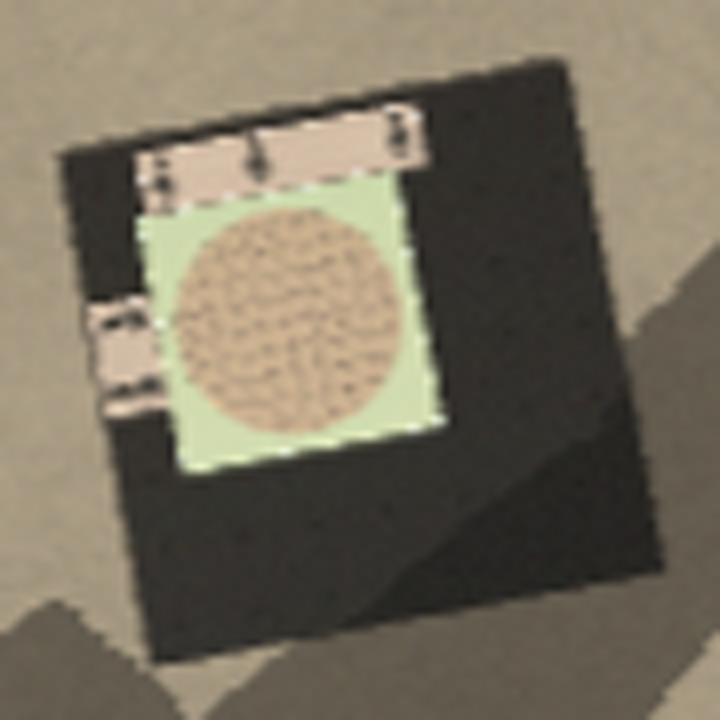

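View pics/s15b.png

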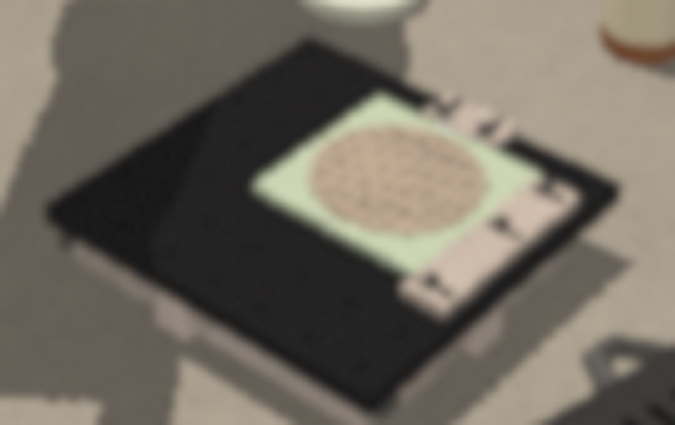

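```bash
cat > fit.py <<'E'
from h import *
def edge(c,p0,p1,z,yaw=None,half=6,n=40):
    """fit line at max gradient along normals between world points p0,p1 (xy) at z"""
    p0=np.array(p0);p1=np.array(p1); d=(p1-p0)/np.linalg.norm(p1-p0); nn=np.array([-d[1],d[0]])
    g=c['image'].astype(np.float32).mean(-1) if c.get('ch') is None else c['image'][...,1].astype(np.float32)
    s=np.arange(-half,half+.01,.25); pts=[]
    for f in np.linspace(.1,.9,n):
        b=p0+(p1-p0)*f
        uv=np.array([proj(c,[*(b+nn*k),z]) for k in s],np.float32)
        v=cv2.remap(g,uv[:,0].reshape(1,-1),uv[:,1].reshape(1,-1),cv2.INTER_CUBIC)[0]
        lo,hi=np.median(v[:8]),np.median(v[-8:]); th=(lo+hi)/2
        if abs(hi-lo)<25: continue
        i=np.where(np.diff(np.sign(v-th))!=0)[0]
        if len(i)==0: continue
        i=i[np.argmin(abs(i-len(s)/2))]; k=s[i]+.25*(th-v[i])/(v[i+1]-v[i]); pts.append(b+nn*k)
    pts=np.array(pts,np.float32)
    if len(pts)<8: return None
    vx,vy,x,y=cv2.fitLine(pts,cv2.DIST_HUBER,0,.01,.01).ravel()
    a=np.arctan2(vy,vx); a0=np.arctan2(d[1],d[0]); da=(a-a0+np.pi/2)%np.pi-np.pi/2
    return round(float(a0+da),4), np.round(pts.mean(0),2), len(pts)
def corners(x,y,yaw,h): return box(x,y,yaw,2*h,2*h,0,0)[:4,:2]
E
python3 - <<'E'
from fit import *
for n in('top','scene'):
    c=load(n)
    off=np.array([0,0]) if n=='top' else np.array([4,-2.])
    P=corners(564+off[0],2.5+off[1],.207,115)
    names=['-y','+x','+y','-x']
    for i in range(4):
        print(n,'platen',names[i],edge(c,P[i],P[(i+1)%4],52))
    x0=575.7*.9787; q=np.array([573.5,42.])
    # plate centre guess from TCP: -y edge TCP (586.8,-27)+5y
    xh=np.array([.9787,.2055]);yh=np.array([-.2055,.9787])
    cc=xh*575.7+yh*((np.array([586.8,-27])@yh)+62.5)+(off*.7 if n=='scene' else [-2,0])
    print(cc)
    Q=corners(*cc,.207,57.5)
    for i in (0,3): print(n,'plate',names[i],edge(c,Q[i],Q[(i+1)%4],58.4))
E
```

```text
top platen -y (0.2103, array([ 587.49, -109.37], dtype=float32), 40)
top platen +x (1.7763, array([678.01,  26.44], dtype=float32), 40)
top platen +y (-2.933, array([536.63, 114.34], dtype=float32), 36)
top platen -x (-1.3623, array([449.92, -21.46], dtype=float32), 40)
[578.80486765  35.59416199]
top plate -y (0.2098, array([591.05, -22.7 ], dtype=float32), 40)
top plate -x (-1.3586, array([522.28,  23.72], dtype=float32), 40)
scene platen -y (0.2035, array([ 598.74, -114.29], dtype=float32), 24)
scene platen +x (1.782, array([682.36,  24.52], dtype=float32), 40)
scene platen +y (-2.9346, array([541.45, 112.06], dtype=float32), 34)
scene platen -x (-1.3607, array([455.2 , -23.19], dtype=float32), 40)
[583.60486765  34.19416199]
scene plate -y (0.2078, array([595.82, -23.97], dtype=float32), 40)
scene plate -x (-1.3593, array([524.85,  21.86], dtype=float32), 40)
```

Run:
```python
from fit import *
xh=np.array([np.cos(.208),np.sin(.208)]);yh=np.array([-xh[1],xh[0]])
c=load('top')
def sub(name,u0,v0,k,w,h,base):
    im=cv2.imread('pics/'+name)[:,:,::-1]; d=dict(base); I=base['image'].copy()
    I[v0:v0+h,u0:u0+w]=cv2.resize(im,(w,h),interpolation=cv2.INTER_AREA); d['image']=I; return d
for nm in('t10.png','t12.png','t13.png','t14.png'):
    d=sub(nm,205,130,6,100,90,c)
    # find -x edge near x'=516, scan y' range
    for y0,y1 in((-140,-120),(-120,-100),(-100,-85),(-85,-60)):
        r=edge(d,xh*516+yh*y0,xh*516+yh*y1,58.4,half=5,n=20)
        if r: print(nm,y0,y1,r[0],round(float(r[1]@xh),2),r[2])
for y0,y1 in((-130,-105),(-105,-85),(-85,-60),(-60,-40)):
    r=edge(c,xh*516+yh*y0,xh*516+yh*y1,58.4,half=5,n=20)
    if r: print('now',y0,y1,r[0],round(float(r[1]@xh),2),r[2])
```

```text
t12.png -140 -120 1.7341 516.01 20
t12.png -120 -100 1.6998 516.02 20
t12.png -100 -85 1.6789 516.46 20
t13.png -140 -120 1.717 515.99 20
t13.png -120 -100 1.7081 516.02 20
t13.png -100 -85 1.6764 515.81 20
t13.png -85 -60 1.7209 516.23 20
t14.png -140 -120 1.755 515.77 20
t14.png -120 -100 1.7109 516.04 20
t14.png -100 -85 1.6793 515.81 20
t14.png -85 -60 1.7442 515.93 20
now -130 -105 1.8117 516.11 20
now -105 -85 1.7595 515.92 20
now -85 -60 1.7526 516.0 20
now -60 -40 1.708 515.97 20
```

>>> {"fn": "drive_tool", "kwargs": {"steps": [[[0,-0.0006,-0.005],[0,0,0]],[[0,-0.0006,-0.011],[0,0,0]],[[0,-0.0006,-0.018],[0,0,0]],[[0,-0.0006,-0.025],[0,0,0]],[[0,-0.0006,-0.03],[0,0,0]],[[0,-0.0006,-0.034],[0,0,0]],[[0,-0.0006,-0.037],[0,0,0]],[[0,-0.0006,-0.039],[0,0,0]]]}}

```text
t: 31.55
eef_pos: [520.5, -321.8, 96.1]
orientation: [-1.571, -0.0, 0.102]
wrist_force: [0.2, 0.7, -0.5]
gripper_width: 0.222
```

>>> {"fn": "drive_tool", "kwargs": {"steps": [[[0,0.0005,-0.004],[0,0,0]],[[0,0.0005,-0.008],[0,0,0]],[[0,0.0005,-0.012],[0,0,0]],[[0,0.0005,-0.016],[0,0,0]],[[0,0.0005,-0.02],[0,0,0]],[[0,0.0005,-0.024],[0,0,0]],[[0,0.0005,-0.026],[0,0,0]],[[0,0.0005,-0.026],[0,0,0]]]}}

```text
t: 32.55
eef_pos: [520.4, -321.2, 70.0]
orientation: [-1.571, 0.0, 0.102]
wrist_force: [-0.5, -0.3, -0.5]
gripper_width: 0.222
```

>>> {"fn": "drive_tool", "kwargs": {"steps": [[[0,0,-0.001],[0,0,0]],[[0,0,-0.002],[0,0,0]],[[0,0,-0.0025],[0,0,0]]]}}

```text
t: 32.92
eef_pos: [520.4, -321.3, 67.6]
orientation: [-1.571, -0.0, 0.102]
wrist_force: [-0.1, 0.2, -0.3]
gripper_width: 0.22
```

>>> {"fn": "drive_tool", "kwargs": {"steps": [[[0,0,-0.0005],[0,0,0]],[[0,0,-0.001],[0,0,0]],[[0,0,-0.0012],[0,0,0]]]}}

```text
t: 33.3
eef_pos: [520.5, -321.3, 66.9]
orientation: [-1.571, 0.0, 0.102]
wrist_force: [-1.6, 1.7, 4.2]
gripper_width: 0.222
```

>>> {"fn": "drive_tool", "kwargs": {"steps": [[[0,0,-0.0005],[0,0,0]],[[0,0,-0.001],[0,0,0]],[[0,0,-0.001],[0,0,0]]]}}

```text
t: 33.67
eef_pos: [520.5, -321.3, 66.8]
orientation: [-1.571, 0.0, 0.102]
wrist_force: [-3.2, 2.6, 8.9]
gripper_width: 0.221
```

>>> {"fn": "drive_tool", "kwargs": {"steps": [[[0,0,0.001],[0,0,0]],[[0,0,0.001],[0,0,0]]], "newtons": 30}}

```text
t: 33.92
eef_pos: [520.6, -321.4, 66.9]
orientation: [-1.571, -0.0, 0.102]
wrist_force: [-1.8, 0.9, 4.4]
gripper_width: 0.225
```

>>> {"fn": "drive_tool", "kwargs": {"steps": [[[0,0,0],[0,0,0]],[[0,0,0],[0,0,0]],[[0,0,0],[0,0,0]],[[0,0,0],[0,0,0]],[[0,0,0],[0,0,0]],[[0,0,0],[0,0,0]],[[0,0,0],[0,0,0]],[[0,0,0],[0,0,0]]], "hand": 1}}

```text
t: 34.92
eef_pos: [520.4, -321.3, 66.4]
orientation: [-1.571, 0.0, 0.102]
wrist_force: [-0.8, -0.9, 0.2]
gripper_width: 1.001
```

Run:
```python
from h import *
s=cam('scene'); crop(s,70,160,210,290,5,'s16.png')
```

```text
(no output)
```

View pics/s16.png

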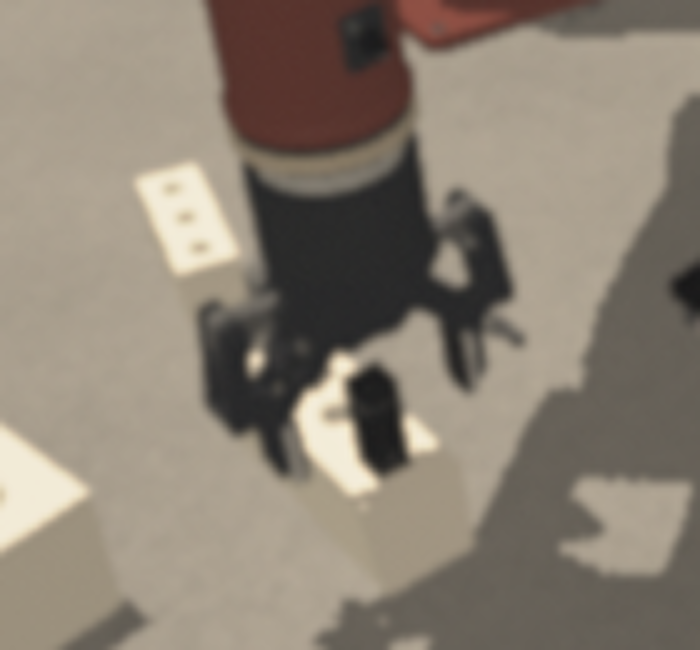

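Released, and the pusher stands upright in its hole. Next I'll raise the gripper clear and do a last check.

>>> {"fn": "drive_tool", "kwargs": {"steps": [[[0,0,0.01],[0,0,0]],[[0,0,0.025],[0,0,0]],[[0,0,0.045],[0,0,0]],[[0,0,0.07],[0,0,0]],[[0,0,0.1],[0,0,0]],[[-0.04,0.02,0.13],[0,0,0]],[[-0.08,0.05,0.15],[0,0,0]],[[-0.1,0.07,0.15],[0,0,0]]]}}

```text
t: 35.98
eef_pos: [420.2, -251.3, 220.2]
orientation: [-1.575, -0.004, 0.102]
wrist_force: [0.9, 0.6, -0.2]
gripper_width: 1.004
```

Run:
```python
from fit import *
s=cam('scene','sF.png'); t=cam('top','tF.png'); crop(s,95,200,175,285,7,'sF2.png')
print(get_obs()['eef_pos'],get_obs()['t'])
R,tt=RT(s); v,u=np.mgrid[200:285,95:175]; D=s['depth'][200:285,95:175]
X=(np.stack([(u-s['cx'])/s['fx']*D,(v-s['cy'])/s['fy']*D,D],-1)-tt)@R
im=s['image'][200:285,95:175].astype(int).sum(-1); dk=(X[...,2]>62)&(D>0)&(im<130)&(X[...,0]>500)
print('pusher cloud',dk.sum(),X[dk].min(0).round(),X[dk].max(0).round())
xh=np.array([np.cos(.208),np.sin(.208)]);yh=np.array([-xh[1],xh[0]])
for n,c in(('t',t),('s',s)):
    for z in(0,): print(n,edge(c,xh*(516 if n=='t' else 518.2)+yh*-130,xh*(516 if n=='t' else 518.2)+yh*-40,58.4),edge(c,[535,-34.6],[647,-10.8],58.4) if n=='t' else '')
```

```text
[ 419.52492299 -250.15633045  218.61705119] 36.075
pusher cloud 111 [ 518. -332.   62.] [ 532. -316.  110.]
t (1.7822, array([522.39,  23.38], dtype=float32), 40) (0.2127, array([591.04, -22.91], dtype=float32), 40)
s (1.7822, array([523.12,  23.53], dtype=float32), 40)
```

View pics/sF.png

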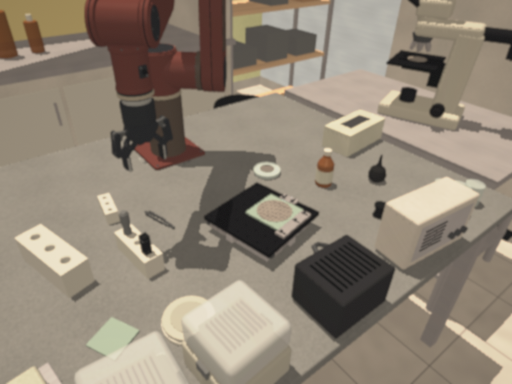

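View pics/sF2.png

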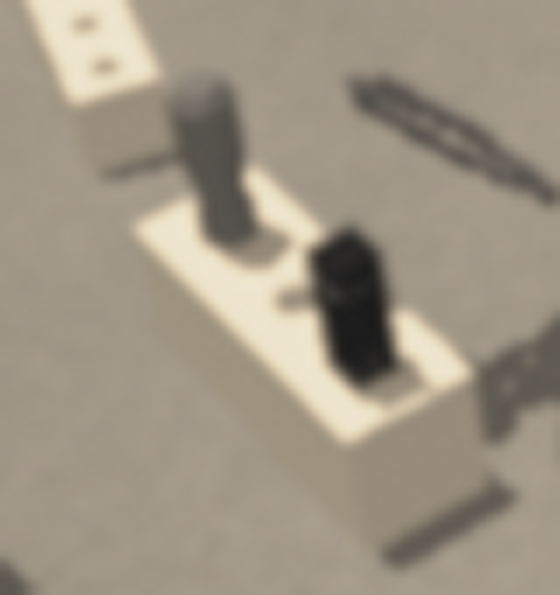

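The final pictures show the pusher seated upright at crop (350,310) with its top at z of about 110 mm, as at the start. The plate is parallel and snug against both stops, and the bystanders look untouched. I'll hand it in now.

```bash
python3 -c "
from workcell import *
print(finish_job())"
```

```text
the job is handed in; nothing more can be done
None
```

The plate is seated against both stops, the pusher is back in the stand, and I handed the job in at about 36 s of the 72 s allowed. No verdict was reported.

**What I did:** I took the pusher from the +x outer hole of the middle-sized stand. I pushed the plate flush against the long rail, then slid it along the rail to the end stop. At each I pressed with about 5–7 N and held it for over half a second. I put the pusher back in the same hole, pressed it down to its shoulder (about 9 N), released it and moved the arm clear.

**Last checks:**
- **Angle:** The plate was parallel to the platen within about 0.005 rad in both cameras.
- **Rail:** The plate's free -x edge stayed within about 0.5 mm of the same position from early in the slide until after the press on the end stop. This means it did not drift off the rail, and no gap to either stop was visible.
- **Pusher:** It stands upright with its top at about 110 mm, the same as at the start. The fingers were at the same height (66.8 mm) when it seated as when I gripped it.
- **Bystanders:** They looked unmoved in the last scene picture.

**Disagreements and limits:** The two cameras differed by several millimetres in absolute position, most in the platen's place (about 6 mm at the first reading). I therefore went by feel and by comparing relative positions. The wrist force readings scattered by roughly ±1 N.

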